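# Make room for a parts tin in the tray row

### The job

The loose parts tin on the bench belongs in the tray, directly to the right of the tin with the long bar grip as seen from the robot (between it and the tin now to its right). Slide the tins of the row along the tray to open a gap wide enough for it, keeping them standing in the tray and pressing gently, never ramming anything against the end boards, the floor or another tin; then lower the loose tin into the gap until it stands upright, fully down on the tray floor, lined up with the row, and let go. Leave the spray can, tape roll and screwdriver where they are.

Things in the scene. Friction and masses are not known exactly. Their poses are not given: they have to be found in the camera images.
- bar_tin: Steel tin 80 (x) x 40 (y) x 60 mm tall, with a black grip block 30 mm tall in the middle of its lid (90 mm overall); lower long edges rounded, radius 5 mm. Origin: centre of the underside, z up. 0.17 to 0.35 kg. Stands in the tray row. Told apart by its long bar grip: 56 mm along x, 20 mm along y. It stands leftmost or second in the row.
- row_tin_a: Steel tin 80 (x) x 40 (y) x 60 mm tall, with a black grip block 30 mm tall in the middle of its lid (90 mm overall); lower long edges rounded, radius 5 mm. Origin: centre of the underside, z up. 0.17 to 0.35 kg. Grip block 24 mm along x, 24 mm along y. Stands in the tray row, leftmost or second (the place that bar_tin does not have).
- row_tin_b: Steel tin 80 (x) x 40 (y) x 60 mm tall, with a black grip block 30 mm tall in the middle of its lid (90 mm overall); lower long edges rounded, radius 5 mm. Origin: centre of the underside, z up. 0.17 to 0.35 kg. Grip block 24 mm along x, 24 mm along y. Stands in the tray row, always the rightmost (lowest y in the tray frame).
- loose_tin: Steel tin 80 (x) x 40 (y) x 60 mm tall, with a black grip block 30 mm tall in the middle of its lid (90 mm overall); lower long edges rounded, radius 5 mm. Origin: centre of the underside, z up. 0.17 to 0.35 kg. Grip block 24 mm along x, 24 mm along y. Stands upright on the bench to the right of the tray; to be put into the row (the tin's x along the tray's x; either way round).
- tray: Fixed plywood tray, 99 (x) x 230 (y) mm; origin: centre of its underside. The row runs along its y axis, +y is left as seen from the robot. Floor top 10 mm over the bench; long walls 32 mm high over the bench, 83 mm apart inside. Between two upright end boards, 12 mm thick, 56 mm above the bench (screw heads to 69 mm), 163 mm apart inside: four tins leave 3 mm over.
- tray_floor: Floor board of the tray, 10 mm thick; origin as the tray's, under its centre. The end boards are rigid, clamped together anywhere up to 16 mm left or right of here; their place is NOT measured: feel for it by sliding tins up to them. Contacts are hard: over 20 N between tins or on the boards, or 45 N on the floor from the loose tin, is too much, 6 to 8 N is plenty
- spray_can: Bystander: spray can, 52 mm across, 150 mm tall, upright; origin at centre of underside.
- tape_roll: Bystander: roll of tape lying flat, 90 mm across, 22 mm high; origin at centre of underside.
- screwdriver: Bystander: screwdriver lying on the bench along its own x, left of the tray.
There are look-alikes about, which are no part of the job. What is shaped like the row_tin_a but pink is not meant.

How it is judged:
By the outcome, as a careful person would: the job done as asked, in the order asked, and still so for the second after the job is handed in, with the robot touching nothing.
It also fails if it takes over 64 s, if anything falls off the work surface, if the arm or the gripper's body presses on something with over 40 N, if the wrist force passes 120 N, or if a joint passes its speed limit or range.

### The arm

A 6-joint arm with a two-finger parallel gripper is mounted at the origin on the work surface. World frame = base frame: x ahead of the robot, y to its left, z up, the work surface at z = 0. Lengths are in mm, angles in degrees, forces in N, time in s.
With the tool pointing down it reaches from about 350 to 850 mm from the base axis. Payload 8.1 kg.
Tool frame: the origin (TCP) lies at the very end of the fingers, on their centre line; the grasp point (between the pads) lies 19 mm behind it (r.grip_point_offset is the distance from the TCP to the grasp point, in mm); z points along the fingers, y is the line along which they close (so a half turn about z gives the same grasp; the last joint's range is limited). The gripper opens to 85 mm and grips with 20 to 120 N. Pads are 22 mm wide; open, the fingers measure 114 mm over their backs; the gripper's body (76 mm by 85 mm) begins 54 mm behind the grasp point. The pads swing forward as they close: fully open they stand 13 mm farther back than shut.
Start: joints at [66.555, 7.471, 85.268, -0, 87.261, -4.893], TCP at [190.881, 568.832, 231.292] pointing down, gripper open.
Joint ranges: [-169.43, 169.43], [-51.17, 129.36], [1.28, 143.12], [-76.62, 256.62], [0, 156.53], [-152.29, 152.29]. Speed limits (degrees/s): [136.94, 136.94, 159.86, 180, 180, 180].

### API

Orientations are given as [roll, pitch, yaw] about the fixed x, y, z axes, in that order (R = Rz(yaw) Ry(pitch) Rx(roll)).
In Python, from bench import status, eyes, r gives the robot as it stands.
- The arm moves only by the shell command python3 -m handwheel 'ROWS' [FORCE]. ROWS is a JSON object whose one key "series" holds a list that holds one entry, the list of rows, each a list of 7 numbers: the shift along the tool's x, y, z in cm, then the turn, a rotation vector about the tool's x, y, z in rad, then the opening, from 0 (shut) to 1 (fully open). In form: {"series": [[[tx, ty, tz, rx, ry, rz, claw], ...]]}. A call has 1 to 12 rows; each row is the pose to reach, as a shift and turn from the pose commanded when the call began, along the tool's axes at that moment; what a row does not reach only later rows make up. A row lasts 1/8 s, in which the tool goes at most 62.5 mm and 10.7 degrees, less where a joint would pass 70% of its speed; a pose out of reach is approached as far as the arm can. A call with a gripper value outside its range is refused whole. The fingers move at their own pace and stop on an object; FORCE is the grip in N (left out, the last holds). Time passes only in rows, so rows that repeat a pose let the fingers close. It gives the time, the measured TCP pose, the force, the opening and the grip force at its end, in the units of the state.
- status.sense(): the state, without advancing time (a new reading comes with each control period).
- eyes.snapshot(name): name is "scene" or "top" or "wrist"; returns a dict with "img" (384x512x3 uint8, red, green, blue), "mtx" (3x3 intrinsics, pixels), "R" (3x3) and "t" (3): a world point X has camera coordinates R X + t. Camera axes: x right, y down, z forward; pixel columns grow to the right and rows downward; lengths in mm; the calibration is good to about 2 mm. A picture is of the moment at which its call begins. There is no depth.
- r.hand_in(): hands the job in; it is judged then, once.
The state is a dict: "time": time; "joint_pos": joint angles; "qd": joint speeds; "joint_efforts": joint torques, N m; "tool_pos": TCP position; "tcp_rot": TCP orientation; "ft_force": force on the tool from outside, world axes, zero at the start; "wrist_torque": the same for the moment, N m; "finger_gap": finger opening in mm; "grip_force": force on a finger pad.
Only numpy, scipy, OpenCV 4.12 (cv2) and the standard library are available. Lean on these libraries where they do the work, as an engineer would, in place of code of your own. Each camera call takes 0.05 s, during which the arm holds its last target. There are 200 camera calls.

## Working session

There is one attempt and no reset: what is moved stays moved. The work goes in short steps, Python scripts to look and compute and a shell command to move; the robot and the scene stay as the last step left them, time stands still between calls to the robot, and variables do not carry over. Pictures are saved under pics/ and viewed, at most 10 in all, crops included, and the job is handed in when it is done.

```bash
ls; mkdir -p pics; python3 - <<'E'
from bench import status, eyes, r
import cv2,numpy as np
s=status.sense(); print(s)
for n in("scene","top"):
    d=eyes.snapshot(n); cv2.imwrite(f"pics/{n}0.png",cv2.cvtColor(d["img"],cv2.COLOR_RGB2BGR)); np.savez(f"pics/{n}0.npz",**d); print(n,d["mtx"].round(1).tolist(),d["R"].round(3).tolist(),d["t"].round(1).tolist())
E
```

```text
pics
{'time': 0.0, 'joint_pos': array([ 6.65546389e+01,  7.51455375e+00,  8.53296427e+01,  7.54795232e-06,
        8.72623928e+01, -4.89180452e+00]), 'qd': array([-0.00408147,  0.08038414,  0.07661306, -0.03343991, -0.00363812,
       -0.02559407]), 'joint_efforts': array([-3.00044303e-04, -5.69416416e+01, -5.00536680e+01, -4.98537102e-04,
        1.54591666e-02, -7.62742206e-05]), 'tool_pos': array([190.65876873, 568.31512415, 230.24673819]), 'tcp_rot': array([-1.79893800e+02, -9.09684606e-03,  1.61446435e+02]), 'ft_force': array([-0.75919378,  0.25349353,  0.15046637]), 'wrist_torque': array([-0.00241517, -0.06267576,  0.02611102]), 'grip_force': 0.0, 'finger_gap': 85.41237548442066}
scene [[354.3, 0.0, 252.2], [0.0, 354.3, 194.4], [0.0, 0.0, 1.0]] [[-0.364, 0.931, -0.019], [0.646, 0.238, -0.725], [-0.671, -0.277, -0.688]] [256.5, -377.6, 1491.8]
top [[444.7, 0.0, 261.1], [0.0, 444.7, 193.9], [0.0, 0.0, 1.0]] [[0.002, -1.0, -0.003], [-0.994, -0.002, -0.107], [0.107, 0.004, -0.994]] [1.2, 638.9, 1295.3]
```

```bash
python3 - <<'E'
import cv2
a=cv2.imread("pics/top0.png"); cv2.imwrite("pics/top0b.png",cv2.resize(a,(768,576),interpolation=cv2.INTER_CUBIC))
a=cv2.imread("pics/scene0.png"); cv2.imwrite("pics/scene0b.png",cv2.resize(a,(768,576),interpolation=cv2.INTER_CUBIC))
E
```

```text
(no output)
```

View pics/top0b.png

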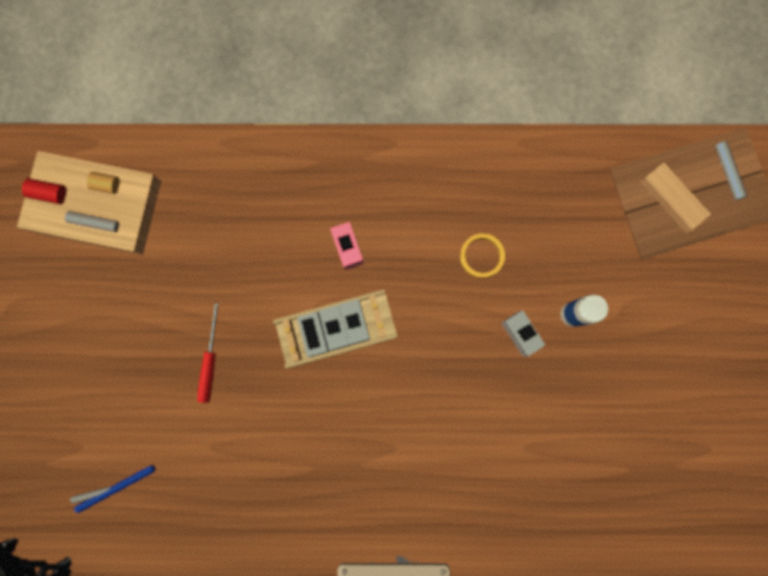

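View pics/scene0b.png

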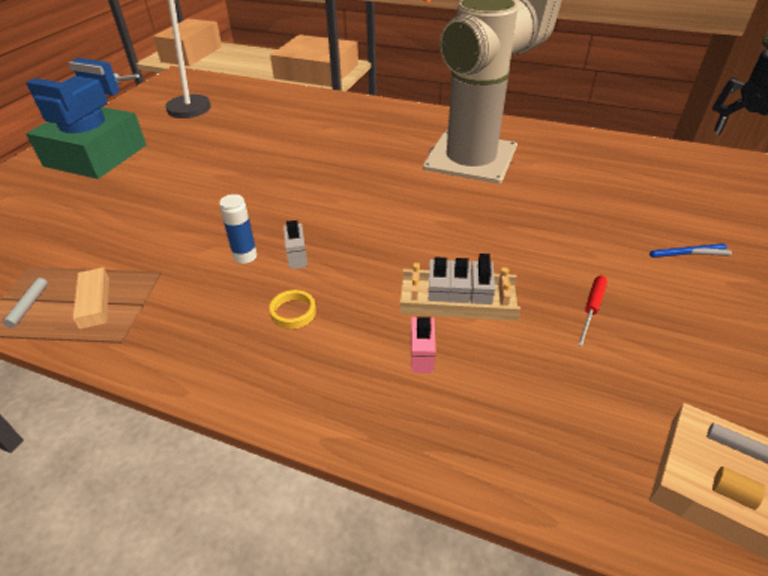

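Top view: tray at about (336,328) (768x576 picture), row bar_tin (311,333) leftmost, row_tin_a (333,326), row_tin_b (352,321). The loose tin is at (524,333), the spray can next to it at (585,308). The pink look-alike is at (346,243). So the loose tin goes between bar_tin and row_tin_a.

```bash
cat > h.py <<'E'
import numpy as np,cv2
from scipy.spatial.transform import Rotation as Ro
def w(d,p,z):
    v=np.linalg.inv(d["mtx"])@[p[0],p[1],1.]; R=np.array(d["R"]);c=-R.T@d["t"];g=R.T@v
    return c+g*(z-c[2])/g[2]
def px(d,X):
    q=d["mtx"]@(np.array(d["R"])@X+d["t"]); return q[:2]/q[2]
def tool(s,X,yaw):
    "shift in tool axes (cm) and turn about tool z (rad) to a TCP at X, tool down with given world yaw"
    T=Ro.from_euler("xyz",s["tcp_rot"],degrees=True); G=Ro.from_euler("xyz",[180,0,yaw],degrees=True)
    return (T.inv().apply(np.array(X)-s["tool_pos"])/10).round(2),(T.inv()*G).as_rotvec().round(3)
E
python3 - <<'E'
import numpy as np,cv2
from h import *
d=dict(np.load("pics/top0.npz"))
g=d["img"].max(2); 
m=((g<50)).astype(np.uint8)
n,l,st,c=cv2.connectedComponentsWithStats(m)
for i in range(1,n):
    if st[i,4]>15:
        r_=cv2.minAreaRect(np.argwhere(l==i)[:,::-1].astype(np.float32))
        print(st[i],c[i].round(1),np.round(r_[1],1),round(r_[2]),w(d,c[i],100).round(1),w(d,c[i],90).round(1))
P=lambda p,z:w(d,np.array(p)/1.5,z).round(1)
for p in [(273,320),(385,290),(397,336),(287,367)]: print(P(p,32))
print("loose lid",[P(p,60).tolist() for p in [(503,317),(519,311),(544,345),(528,355)]])
print("can",P((593,308),150),"tape",P((482,255),11))
E
```

```text
[227 158   7   8  41] [230.  161.4] [7.  5.4] 72 [725.2  91.9 100. ] [727.   92.7  90. ]
[232 210   7   8  46] [235.  213.7] [7. 6.] 90 [575.4  76.2 100. ] [576.   76.8  90. ]
[202 213  10  19 109] [206.8 222. ] [17.9  5.8] 76 [551.5 155.7 100. ] [552. 157.  90.]
[218 214   8   8  50] [221.6 217.6] [6.6 7. ] 72 [564.1 114.1 100. ] [564.6 115.   90. ]
[346 217  10   9  55] [350.9 221.3] [6.9 7.8] 56 [ 554.4 -251.   100. ] [ 554.9 -253.    90. ]
[  0 360  47  24 542] [ 17.8 375.9] [23. 46.] 90 [131.3 664.8 100. ] [128.4 670.1  90. ]
[580.3 238.6  32. ]
[640.7  16.1  32. ]
[549.1  -8.   32. ]
[487.5 209.   32. ]
loose lid [[585.3, -214.1, 60.0], [597.1, -245.4, 60.0], [531.2, -292.6, 60.0], [511.9, -261.2, 60.0]]
can [ 595.9 -362.6  150. ] tape [ 715.2 -181.2   11. ]
```

```bash
python3 - <<'E'
from h import *; from bench import status
s=status.sense(); print(tool(s,[558,125,240],105.8))
E
```

```text
(array([-48.93, -30.35,  -0.92]), array([-0.002,  0.001,  0.971]))
```

```bash
python3 -m handwheel '{"series":[[[-4.9,-3.0,0,0,0,0.1,1],[-10,-6.1,0,0,0,0.2,1],[-15,-9.2,0,0,0,0.3,1],[-20,-12.2,0,0,0,0.4,1],[-25,-15.4,0,0,0,0.5,1],[-30,-18.5,0,0,0,0.6,0.9],[-35,-21.7,-0.5,0,0,0.7,0.9],[-40,-25,-0.9,0,0,0.8,0.9],[-45,-28,-0.9,0,0,0.9,0.9],[-48.9,-30.4,-0.9,0,0,0.97,0.9],[-48.9,-30.4,-0.9,0,0,0.97,0.9],[-48.9,-30.4,-0.9,0,0,0.97,0.9]]]}'; python3 - <<'E'
from bench import eyes; from h import *
d=eyes.snapshot("wrist"); np.savez("pics/w1.npz",**d); cv2.imwrite("pics/w1.png",cv2.resize(cv2.cvtColor(d["img"],cv2.COLOR_RGB2BGR),(768,576),interpolation=cv2.INTER_CUBIC))
print(d["mtx"].round(1).tolist(),(-np.array(d["R"]).T@d["t"]).round(1))
E
```

```text
time: 1.6
tool_pos: [557.3, 125.1, 239.7]
tcp_rot: [-179.9, -0.0, 105.9]
ft_force: [0.3, 0.7, 0.3]
finger_gap: 76.9
grip_force: 0.0
[[275.1, 0.0, 255.3], [0.0, 275.1, 192.5], [0.0, 0.0, 1.0]] [538.6 193.2 382.9]
```

View pics/w1.png

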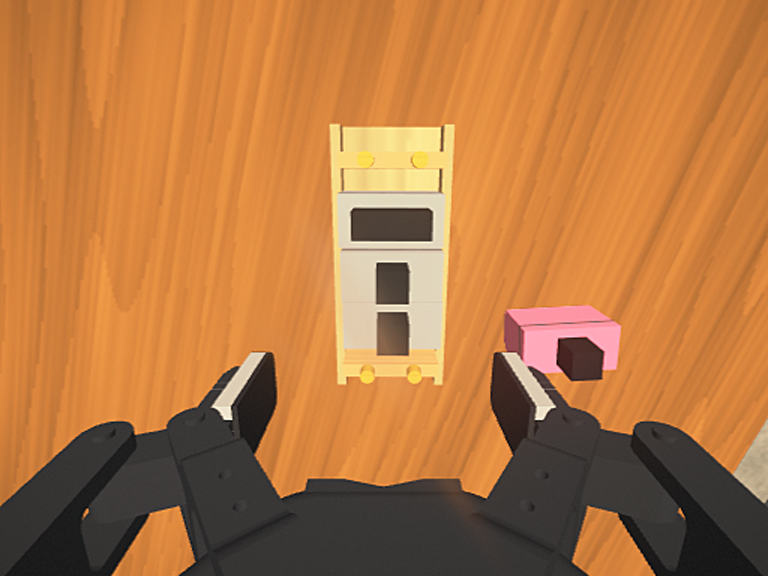

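Wrist view (768x576): the tray is upright in the picture, +y up. Left board top at row ~160 with screw heads (365,160),(419,160), bar grip at (391,225), a's grip at (393,282), b's at (393,332), right board at row ~356. There is free room on the left (168–192) and little on the right.

```bash
python3 - <<'E'
from h import *
d=dict(np.load("pics/w1.npz"))
P=lambda p,z:w(d,(np.array(p)+.5)/1.5-.5,z)
a,b,c,e=P((330,124),32),P((338,384),32),P((454,124),32),P((442,384),32)
for u,v in((a,b),(c,e)):
    q=u-v; print("yaw",np.degrees(np.arctan2(-q[0],q[1])).round(2),np.linalg.norm(q).round(1))
C=(a+b+c+e)/4; print("centre",C.round(1))
psi=np.radians(15.9)
ex=np.array([np.cos(psi),np.sin(psi),0]); ey=np.array([-np.sin(psi),np.cos(psi),0])
T=lambda X:(round(float((X-C)@ex),1),round(float((X-C)@ey),1))
for n,p,z in [("Lboard top far",(392,152),56),("Lboard top near",(392,168),56),("screwL",(419,160),69),("bar far lid",(392,194),70),("bar/a seam",(392,249),70),("a/b seam",(392,303),70),("b near lid",(392,349),70),("Rboard far top",(392,350),56),("Rboard near",(392,362),56),
 ("bar blk far L",(351,208),100),("bar blk nearR",(433,241),100),("a tl",(376,263),100),("a tr",(409,263),100),("b tl",(376,312),100),("b tr",(409,312),100),("a br",(409,304),100)]:
    print(n,T(P(p,z)),P(p,z).round(1)[:2])
g=cv2.cvtColor(d["img"],cv2.COLOR_RGB2GRAY); print(g[84:250,261].tolist())
E
```

```text
yaw 15.69 229.8
yaw 15.71 229.8
centre [566.6 118.8  32. ]
Lboard top far (0.0, 92.8) [541.2 208. ]
Lboard top near (0.1, 81.3) [544.4 196.9]
screwL (19.4, 86.7) [561.5 207.5]
bar far lid (-0.1, 62.7) [549.3 179. ]
bar/a seam (0.1, 21.5) [560.8 139.5]
a/b seam (0.3, -22.0) [572.9  97.6]
b near lid (0.5, -61.8) [584.   59.4]
Rboard far top (0.8, -69.1) [586.3  52.6]
Rboard near (0.9, -80.4) [589.4  41.7]
bar blk far L (-28.4, 55.1) [524.2 164. ]
bar blk nearR (27.7, 32.6) [584.3 157.7]
a tl (-11.7, 17.1) [550.7 132. ]
a tr (11.4, 17.1) [572.9 138.3]
b tl (-11.9, -19.2) [560.4  97.1]
b tr (12.0, -19.2) [583.4 103.6]
a br (11.9, -13.1) [581.6 109.4]
[173, 235, 227, 226, 225, 226, 226, 225, 225, 225, 226, 226, 225, 226, 226, 227, 228, 218, 218, 218, 218, 218, 218, 218, 218, 218, 219, 219, 204, 228, 226, 225, 225, 226, 225, 225, 225, 224, 224, 225, 225, 227, 229, 198, 156, 212, 219, 216, 217, 215, 215, 215, 219, 228, 160, 46, 61, 69, 69, 68, 70, 68, 69, 68, 66, 67, 70, 69, 68, 67, 67, 68, 67, 68, 65, 58, 77, 236, 217, 215, 218, 204, 127, 199, 210, 214, 213, 212, 213, 218, 236, 68, 54, 62, 60, 62, 61, 65, 66, 67, 66, 66, 69, 69, 68, 68, 69, 68, 69, 69, 71, 71, 71, 72, 71, 74, 73, 67, 75, 233, 215, 211, 215, 232, 71, 72, 79, 81, 82, 83, 86, 84, 85, 87, 91, 89, 91, 91, 91, 92, 94, 94, 96, 95, 98, 98, 99, 98, 100, 102, 102, 101, 94, 192, 204, 196, 203, 197, 191, 211, 210, 208, 209, 208, 208, 210]
```

```bash
cat >> h.py <<'E'
C=np.array([566.6,118.8,0]); psi=np.radians(15.7)
ex=np.array([np.cos(psi),np.sin(psi),0]); ey=np.array([-np.sin(psi),np.cos(psi),0])
W=lambda x,y,z:C+x*ex+y*ey+[0,0,z]
def tr(s):
    p=s["tool_pos"]; f=s["ft_force"]
    return "tray xy z",np.round([(p-C)@ex,(p-C)@ey,p[2]],2),"F xyz",np.round([f@ex,f@ey,f[2]],2),"rot",np.round(s["tcp_rot"],2),"gap",round(s["finger_gap"],1),"grip",round(s["grip_force"],1),"t",s["time"]
E
python3 - <<'E'
from h import *; from bench import status
s=status.sense(); print(tr(s)); print(tool(s,W(0,-1.1,75),105.7))
E
```

```text
('tray xy z', array([ -7.25,   9.13, 239.88]), 'F xyz', array([ 0.74, -0.53, -0.2 ]), 'rot', array([-1.7995e+02, -3.0000e-02,  1.0592e+02]), 'gap', 77.1, 'grip', 0.0, 't', 1.65)
(array([-1.03,  0.74, 16.49]), array([-0.001, -0.001,  0.004]))
```

```bash
python3 -m handwheel '{"series":[[[-0.6,0.4,3,0,0,0.004,0.5],[-1.03,0.74,7.5,0,0,0.004,0.5],[-1.03,0.74,12,0,0,0.004,0.5],[-1.03,0.74,15,0,0,0.004,0.5],[-1.03,0.74,16.5,0,0,0.004,0.5],[-1.03,0.74,16.5,0,0,0.004,0.5],[-1.03,0.74,16.5,0,0,0.004,0.1],[-1.03,0.74,16.5,0,0,0.004,0.1],[-1.03,0.74,16.5,0,0,0.004,0.1],[-1.03,0.74,16.5,0,0,0.004,0.1]]]}' 25; python3 -c "
from h import *; from bench import status
print(tr(status.sense()))"
```

```text
time: 2.9
tool_pos: [568.3, 117.2, 76.6]
tcp_rot: [179.9, 0.0, 105.6]
ft_force: [-3.2, -0.4, 6.6]
finger_gap: 23.3
grip_force: 27.9
('tray xy z', array([ 1.23, -2.01, 76.57]), 'F xyz', array([-3.18,  0.52,  6.62]), 'rot', array([1.7992e+02, 1.0000e-02, 1.0564e+02]), 'gap', 23.3, 'grip', 27.9, 't', 2.9)
```

```bash
python3 -m handwheel '{"series":[[[0,0.05,-0.1,0,0,0,0.1],[0,0.1,-0.15,0,0,0,0.1],[-0.1,0.1,-0.15,0,0,0,0.1],[-0.25,0.1,-0.15,0,0,0,0.1],[-0.4,0.1,-0.15,0,0,0,0.1],[-0.55,0.1,-0.15,0,0,0,0.1],[-0.7,0.1,-0.15,0,0,0,0.1],[-0.85,0.1,-0.15,0,0,0,0.1],[-1.0,0.1,-0.15,0,0,0,0.1],[-1.15,0.1,-0.15,0,0,0,0.1],[-1.3,0.1,-0.15,0,0,0,0.1],[-1.35,0.1,-0.15,0,0,0,0.1]]]}'; python3 -c "
from h import *; from bench import status
print(tr(status.sense()))"
```

```text
time: 4.4
tool_pos: [571.3, 105.4, 77.0]
tcp_rot: [-179.9, -0.1, 105.7]
ft_force: [-8.8, 5.2, 8.6]
finger_gap: 23.4
grip_force: 28.0
('tray xy z', array([  0.95, -14.14,  77.01]), 'F xyz', array([-7.03,  7.34,  8.57]), 'rot', array([-1.7991e+02, -1.2000e-01,  1.0566e+02]), 'gap', 23.4, 'grip', 28.0, 't', 4.4)
```

```bash
python3 -m handwheel '{"series":[[[0.05,-0.1,-0.1,0,0,0,0.1],[0.05,-0.2,-0.15,0,0,0,0.1],[0.05,-0.2,-0.15,0,0,0,0.1]]]}'; python3 -c "
from h import *; from bench import status
s=status.sense();print(tr(s),s['wrist_torque'])"
```

```text
time: 4.78
tool_pos: [570.1, 104.3, 78.0]
tcp_rot: [-180.0, 0.0, 105.6]
ft_force: [0.6, 1.9, -2.9]
finger_gap: 23.7
grip_force: 26.5
('tray xy z', array([ -0.53, -14.93,  78.02]), 'F xyz', array([ 1.14,  1.69, -2.94]), 'rot', array([-179.99,    0.  ,  105.64]), 'gap', 23.7, 'grip', 26.5, 't', 4.775) [2.89375345e-01 5.90966825e-02 9.27394637e-05]
```

```bash
python3 -m handwheel '{"series":[[[-0.1,0,0.02,0,0,0,0.1],[-0.2,0,0.04,0,0,0,0.1],[-0.3,0,0.04,0,0,0,0.1],[-0.4,0,0.04,0,0,0,0.1],[-0.45,0,0.04,0,0,0,0.1],[-0.5,0,0.04,0,0,0,0.1]]]}'; python3 -c "
from h import *; from bench import status
s=status.sense();print(tr(s),s['wrist_torque'])"
```

```text
time: 5.52
tool_pos: [571.7, 99.6, 78.0]
tcp_rot: [180.0, -0.0, 105.6]
ft_force: [-1.7, 3.2, 0.6]
finger_gap: 23.3
grip_force: 26.9
('tray xy z', array([ -0.3 , -19.86,  78.01]), 'F xyz', array([-0.77,  3.51,  0.6 ]), 'rot', array([179.99,  -0.  , 105.64]), 'gap', 23.3, 'grip', 26.9, 't', 5.525) [0.60862313 0.12531569 0.03217916]
```

```bash
python3 -m handwheel '{"series":[[[-0.05,0,0,0,0,0,0.1],[-0.1,0,0,0,0,0,0.1],[-0.1,0,0,0,0,0,0.1]]]}'; python3 -c "
from h import *; from bench import status
s=status.sense();print(tr(s),s['wrist_torque'])"
```

```text
time: 5.9
tool_pos: [571.9, 98.5, 77.9]
tcp_rot: [180.0, 0.0, 105.6]
ft_force: [-0.6, 3.0, -0.1]
finger_gap: 23.3
grip_force: 26.9
('tray xy z', array([ -0.39, -20.93,  77.89]), 'F xyz', array([ 0.19,  3.02, -0.12]), 'rot', array([180.  ,   0.  , 105.64]), 'gap', 23.3, 'grip', 26.9, 't', 5.9) [0.51106044 0.1080294  0.01407319]
```

```bash
python3 -m handwheel '{"series":[[[-0.05,0,0,0,0,0,0.1],[-0.1,0,0,0,0,0,0.1],[-0.1,0,0,0,0,0,0.1]]]}'; python3 -c "
from h import *; from bench import status
s=status.sense();print(tr(s),s['wrist_torque'])"
```

```text
time: 6.28
tool_pos: [572.0, 97.5, 77.7]
tcp_rot: [-180.0, 0.0, 105.6]
ft_force: [-0.6, 1.7, -1.7]
finger_gap: 23.1
grip_force: 26.7
('tray xy z', array([ -0.55, -22.02,  77.73]), 'F xyz', array([-0.12,  1.79, -1.74]), 'rot', array([-1.7998e+02,  1.0000e-02,  1.0564e+02]), 'gap', 23.1, 'grip', 26.7, 't', 6.275) [ 0.37791676 -0.03336749  0.03402972]
```

```bash
python3 -m handwheel '{"series":[[[-0.05,0,0,0,0,0,0.1],[-0.05,0,0,0,0,0,0.1]]]}'; python3 -c "
from h import *; from bench import status
s=status.sense();print(tr(s),s['wrist_torque'])"
```

```text
time: 6.52
tool_pos: [572.2, 97.0, 77.8]
tcp_rot: [-180.0, 0.0, 105.6]
ft_force: [-0.2, 1.3, -1.8]
finger_gap: 23.4
grip_force: 26.6
('tray xy z', array([ -0.54, -22.48,  77.77]), 'F xyz', array([ 0.18,  1.34, -1.76]), 'rot', array([-1.7999e+02,  1.0000e-02,  1.0564e+02]), 'gap', 23.4, 'grip', 26.6, 't', 6.525) [0.3321994  0.01804207 0.00577525]
```

```bash
python3 -m handwheel '{"series":[[[-0.05,0,0,0,0,0,0.1],[-0.1,0,0,0,0,0,0.1],[-0.1,0,0,0,0,0,0.1]]]}'; python3 -c "
from h import *; from bench import status
s=status.sense();print(tr(s),s['wrist_torque'])"
```

```text
time: 6.9
tool_pos: [572.4, 96.1, 77.7]
tcp_rot: [-180.0, 0.0, 105.6]
ft_force: [-0.9, 1.9, -2.2]
finger_gap: 23.3
grip_force: 26.6
('tray xy z', array([ -0.58, -23.46,  77.74]), 'F xyz', array([-0.35,  2.09, -2.21]), 'rot', array([-179.98,    0.  ,  105.64]), 'gap', 23.3, 'grip', 26.6, 't', 6.9) [ 0.28018173  0.12954782 -0.03593894]
```

```bash
python3 -m handwheel '{"series":[[[-0.05,0,0,0,0,0,0.1],[-0.1,0,0,0,0,0,0.1],[-0.1,0,0,0,0,0,0.1]]]}'; python3 -c "
from h import *; from bench import status
s=status.sense();print(tr(s),s['wrist_torque'])"
```

```text
time: 7.28
tool_pos: [572.7, 95.1, 77.8]
tcp_rot: [-180.0, 0.0, 105.6]
ft_force: [-0.9, 1.1, -1.9]
finger_gap: 23.6
grip_force: 26.5
('tray xy z', array([ -0.52, -24.47,  77.79]), 'F xyz', array([-0.55,  1.29, -1.89]), 'rot', array([-179.99,    0.  ,  105.64]), 'gap', 23.6, 'grip', 26.5, 't', 7.275) [0.24535749 0.07130567 0.01920908]
```

```bash
python3 - <<'E'
from bench import eyes; from h import *
for n in("wrist","top"):
    d=eyes.snapshot(n); np.savez(f"pics/{n}2.npz",**d); im=cv2.cvtColor(d["img"],cv2.COLOR_RGB2BGR)
    im=im[60:260,180:380] if n=="wrist" else im[180:260,160:290]
    cv2.imwrite(f"pics/{n}2.png",cv2.resize(im,None,fx=3 if n=="wrist" else 5,fy=3 if n=="wrist" else 5,interpolation=cv2.INTER_CUBIC))
E
```

```text
(no output)
```

View pics/wrist2.png

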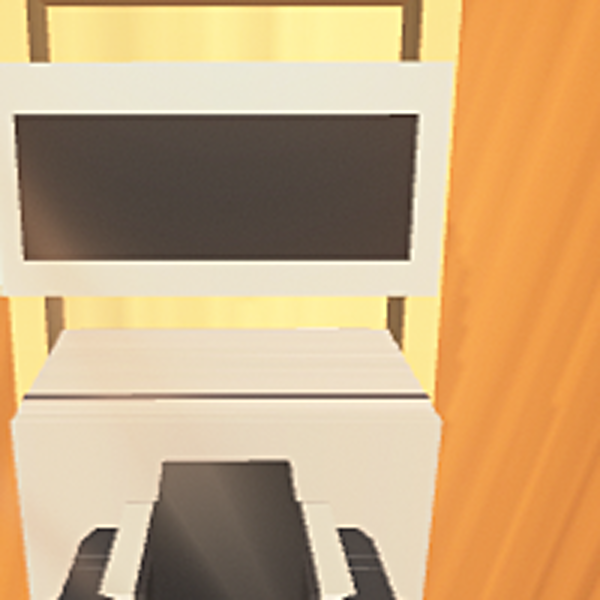

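The picture shows a moved with its grip held between the pads and a gap opening behind bar_tin; the right board is out of view. I'll re-evaluate its place from the first wrist picture.

```bash
python3 - <<'E'
from h import *
d=dict(np.load("pics/w1.npz"))
P=lambda p,z:w(d,(np.array(p)+.5)/1.5-.5,z)
T=lambda X:(round(float((X-C)@ex),1),round(float((X-C)@ey),1))
for p,z in [((367,366),69),((367,378),69),((367,384),69),((392,376),56),((392,362),56),((392,362),69),((419,155),69),((419,165),69),((365,160),69)]: print(p,z,T(P(p,z)))
im=cv2.cvtColor(d["img"],cv2.COLOR_RGB2BGR)[215:265,215:310]; cv2.imwrite("pics/rb.png",cv2.resize(im,None,fx=8,fy=8,interpolation=cv2.INTER_CUBIC))
E
```

```text
(367, 366) 69 (-20.1, -77.8)
(367, 378) 69 (-20.2, -88.9)
(367, 384) 69 (-20.2, -94.5)
(392, 376) 56 (1.2, -93.9)
(392, 362) 56 (1.1, -80.4)
(392, 362) 69 (0.8, -74.1)
(419, 155) 69 (19.0, 90.2)
(419, 165) 69 (19.2, 83.3)
(365, 160) 69 (-20.1, 86.7)
```

View pics/rb.png

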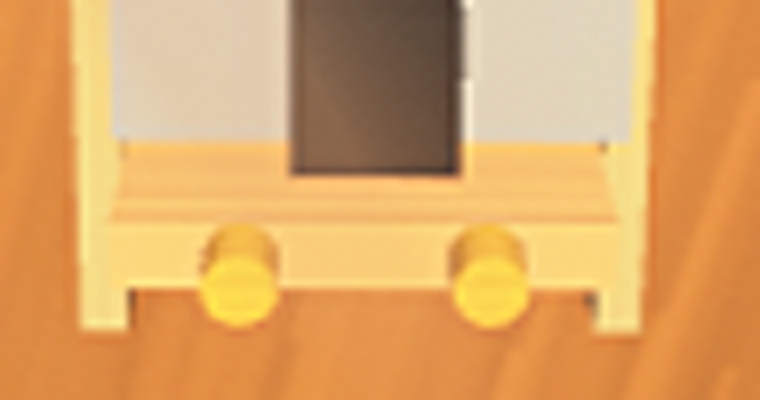

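Board top inner edge sits at crop row 220, about y = -82 in the tray frame, so contact is near. On I go in small steps.

```bash
python3 -m handwheel '{"series":[[[-0.05,0,0.03,0,0,0,0.1],[-0.1,0,0.05,0,0,0,0.1],[-0.1,0,0.05,0,0,0,0.1]]]}'; python3 -c "
from h import *; from bench import status
s=status.sense();print(tr(s),s['wrist_torque'])"
```

```text
time: 7.75
tool_pos: [573.2, 94.4, 77.6]
tcp_rot: [180.0, -0.0, 105.6]
ft_force: [-0.8, 2.5, 0.6]
finger_gap: 23.4
grip_force: 26.9
('tray xy z', array([ -0.22, -25.31,  77.61]), 'F xyz', array([-0.12,  2.64,  0.57]), 'rot', array([179.97,  -0.  , 105.64]), 'gap', 23.4, 'grip', 26.9, 't', 7.75) [ 0.5356384   0.27256303 -0.03992049]
```

```bash
python3 -m handwheel '{"series":[[[-0.05,0,0,0,0,0,0.1],[-0.1,0,0,0,0,0,0.1],[-0.1,0,0,0,0,0,0.1]]]}'; python3 -c "
from h import *; from bench import status
s=status.sense();print(tr(s),s['wrist_torque'])"
```

```text
time: 8.12
tool_pos: [573.4, 93.2, 77.4]
tcp_rot: [180.0, 0.0, 105.6]
ft_force: [0.4, 1.5, -0.4]
finger_gap: 23.6
grip_force: 26.7
('tray xy z', array([ -0.34, -26.49,  77.41]), 'F xyz', array([ 0.82,  1.3 , -0.41]), 'rot', array([1.7999e+02, 1.0000e-02, 1.0564e+02]), 'gap', 23.6, 'grip', 26.7, 't', 8.125) [0.41207537 0.02949269 0.00769655]
```

```bash
python3 -m handwheel '{"series":[[[-0.05,0,0,0,0,0,0.1],[-0.1,0,0,0,0,0,0.1],[-0.1,0,0,0,0,0,0.1]]]}'; python3 -c "
from h import *; from bench import status,eyes
s=status.sense();print(tr(s),s['wrist_torque'])
d=eyes.snapshot('scene'); np.savez('pics/s3.npz',**d)
a=cv2.cvtColor(d['img'],cv2.COLOR_RGB2BGR); a0=cv2.imread('pics/scene0.png')
o=[cv2.resize(i[155:225,255:355],None,fx=6,fy=6,interpolation=cv2.INTER_CUBIC)[:290] for i in (a0,a)]
cv2.imwrite('pics/s3.png',np.vstack(o))"
```

```text
time: 8.5
tool_pos: [573.6, 92.3, 77.3]
tcp_rot: [-180.0, 0.0, 105.6]
ft_force: [-1.0, 2.0, -0.3]
finger_gap: 23.6
grip_force: 26.7
('tray xy z', array([ -0.47, -27.44,  77.35]), 'F xyz', array([-0.46,  2.21, -0.33]), 'rot', array([-180.  ,    0.  ,  105.64]), 'gap', 23.6, 'grip', 26.7, 't', 8.5) [ 0.40364777 -0.00419786  0.02151167]
```

View pics/s3.png

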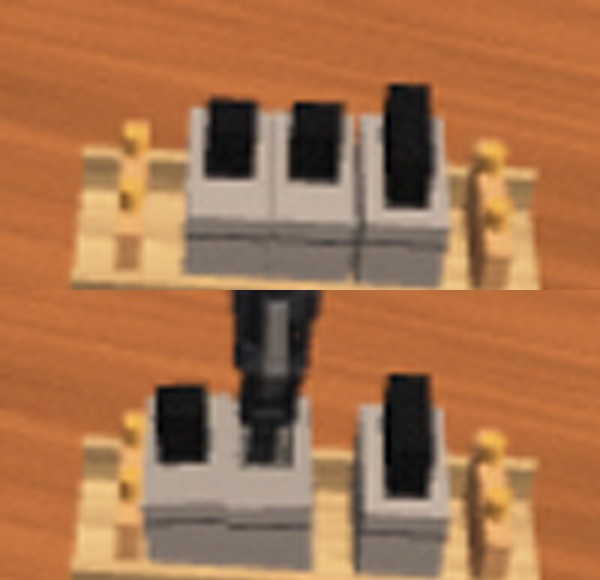

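The lower half shows a and b shifted, with b's edge (145,500) about at the right board's face (~143): contact within 1–2 mm.

```bash
python3 -m handwheel '{"series":[[[-0.05,0,0,0,0,0,0.1],[-0.1,0,0,0,0,0,0.1],[-0.1,0,0,0,0,0,0.1]]]}'; python3 -c "
from h import *; from bench import status
s=status.sense();print(tr(s),s['wrist_torque'])"
```

```text
time: 8.93
tool_pos: [573.8, 91.6, 77.4]
tcp_rot: [-180.0, -0.0, 105.6]
ft_force: [-1.0, 3.8, 0.3]
finger_gap: 23.6
grip_force: 26.8
('tray xy z', array([ -0.46, -28.09,  77.39]), 'F xyz', array([0.03, 3.97, 0.33]), 'rot', array([-1.8000e+02, -3.0000e-02,  1.0565e+02]), 'gap', 23.6, 'grip', 26.8, 't', 8.925) [ 0.81932244  0.22162387 -0.00440843]
```

```bash
python3 -m handwheel '{"series":[[[-0.05,0,0,0,0,0,0.1],[-0.1,0,0,0,0,0,0.1],[-0.1,0,0,0,0,0,0.1]]]}'; python3 -c "
from h import *; from bench import status
s=status.sense();print(tr(s),s['wrist_torque'])"
```

```text
time: 9.3
tool_pos: [573.8, 91.5, 77.5]
tcp_rot: [-180.0, -0.1, 105.7]
ft_force: [-2.3, 7.3, 1.3]
finger_gap: 23.2
grip_force: 27.0
('tray xy z', array([ -0.46, -28.25,  77.46]), 'F xyz', array([-0.22,  7.67,  1.27]), 'rot', array([-1.7999e+02, -1.0000e-01,  1.0566e+02]), 'gap', 23.2, 'grip', 27.0, 't', 9.3) [ 1.44602716  0.44780376 -0.01629998]
```

Contact: 7.7 N at y = -28.25. Now unload, release and lift, then measure the row anew.

```bash
python3 -m handwheel '{"series":[[[0.1,0,0,0,0,0,0.1],[0.18,0,0,0,0,0,0.1],[0.18,0,0,0,0,0,0.5],[0.18,0,0,0,0,0,0.5],[0.18,0,0,0,0,0,0.5],[0.18,0,-3,0,0,0,0.5],[0.18,0,-8,0,0,0,0.9],[0.18,0,-13,0,0,0,0.9],[0.18,0,-16,0,0,0,0.9],[0.18,0,-16,0,0,0,0.9],[0.18,0,-16,0,0,0,0.9]]]}'; python3 - <<'E'
from h import *; from bench import status,eyes
s=status.sense();print(tr(s))
d=eyes.snapshot("wrist"); np.savez("pics/w4.npz",**d)
print((-np.array(d["R"]).T@d["t"]).round(1))
cv2.imwrite("pics/w4.png",cv2.resize(cv2.cvtColor(d["img"],cv2.COLOR_RGB2BGR)[60:270,190:330],None,fx=4,fy=2.8,interpolation=cv2.INTER_CUBIC))
E
```

```text
time: 10.68
tool_pos: [573.3, 92.0, 236.4]
tcp_rot: [-179.9, -0.0, 105.6]
ft_force: [-0.2, -0.3, -0.5]
finger_gap: 76.9
grip_force: 0.0
('tray xy z', array([ -0.83, -27.6 , 236.43]), 'F xyz', array([-0.31, -0.25, -0.51]), 'rot', array([-179.94,   -0.  ,  105.64]), 'gap', 76.9, 'grip', 0.0, 't', 10.675)
[554.8 160.2 379.6]
```

View pics/w4.png

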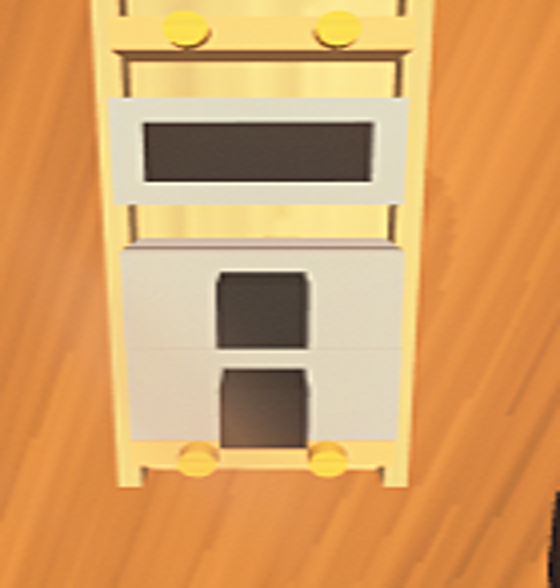

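b now stands against the right board (crop rows 440/442), a touching b, bar_tin free (lid rows 98–205) with left board at rows 17–52.

```bash
python3 - <<'E'
from h import *
d=dict(np.load("pics/w4.npz"))
T=lambda p,z:(lambda X:(round(float((X-C)@ex),1),round(float((X-C)@ey),1)))(w(d,((p[0]+.5)/4+189.5,(p[1]+.5)/2.8+59.5),z))
for n,p,z in [("Lb out",(260,17),56),("Lb in",(260,52),56),("bar far",(260,98),70),("bar near",(260,205),70),("a far",(260,247),70),("a/b",(260,349),70),("b near",(260,440),70),("Rb out",(260,468),56),
 ("barblk near L",(145,182),100),("barblk near R",(373,182),100),("a near L",(219,348),100),("a near R",(308,348),100),("b near L",(221,447),100),("b nr R",(306,447),100),("tray end L",(118,487),32),("tray end R",(407,487),32),("a lid L",(122,250),70),("a lid R",(402,250),70)]: print(n,T(p,z))
E
```

```text
Lb out (-0.8, 92.7)
Lb in (-0.9, 80.2)
bar far (-0.9, 62.3)
bar near (-1.0, 22.6)
a far (-1.0, 6.1)
a/b (-1.1, -35.9)
b near (-1.2, -76.2)
Rb out (-1.3, -95.1)
barblk near L (-29.3, 32.5)
barblk near R (27.0, 32.5)
a near L (-11.8, -27.9)
a near R (11.6, -27.9)
b near L (-11.7, -67.5)
b nr R (11.4, -67.6)
tray end L (-50.1, -115.4)
tray end R (49.1, -115.5)
a lid L (-39.7, 5.0)
a lid R (38.8, 4.9)
```

```bash
python3 - <<'E'
from h import *
d=dict(np.load("pics/s3.npz"))
f=lambda X:((px(d,X)-[255,155]+.5)*6-.5+[0,290]).round(0)
for n,X in [("a blk far face top ctr y-16",W(12,-16,100)),("y-20",W(12,-20,100)),("y-27",W(12,-27,100)),("R board in top far",W(40,-82,56)),("R board in y-85",W(40,-85,56)),("L in",W(40,81,56)),("bar lid far left",W(40,62.5,70)),("bar lid far right",W(40,22.5,70)),("b lid far right y-76",W(40,-76,70)),("-80",W(40,-80,70)),("tray end right far",W(49.5,-115,32)),("tray left far",W(49.5,115,32)),("screws R",W(20,-88,69)),("screw L",W(20,87,69))]: print(n,f(X))
E
```

```text
a blk far face top ctr y-16 [286. 426.]
y-20 [277. 426.]
y-27 [263. 425.]
R board in top far [140. 527.]
R board in y-85 [134. 527.]
L in [486. 546.]
bar lid far left [450. 522.]
bar lid far right [364. 518.]
b lid far right y-76 [154. 506.]
-80 [145. 506.]
tray end right far [ 70. 573.]
tray left far [552. 600.]
screws R [131. 478.]
screw L [499. 498.]
```

```bash
python3 - <<'E'
from h import *
d=dict(np.load("pics/wrist2.npz"))
print((-np.array(d["R"]).T@d["t"]).round(1), (np.array(d["R"])).round(3).tolist())
T=lambda p,z:(lambda X:(round(float((X-C)@ex),1),round(float((X-C)@ey),1)))(w(d,((p[0]+.5)/3+179.5,(p[1]+.5)/3+59.5),z))
for n,p,z in [("bar far",(230,63),70),("bar near",(230,296),70),("bar blk near",(230,260),100),("a bottom far",(230,328),10),("a groove",(230,397),62),("a lid far",(230,418),70),("a blk far base",(230,460),70),("a blk far top",(230,500),100),("a lid L",(12,418),70),("a lid R",(441,418),70),("pad",(120,500),97)]: print(n,T(p,z))
E
```

```text
[554.1 163.3 221. ] [[0.963, 0.269, 0.001], [0.258, -0.926, 0.276], [0.075, -0.266, -0.961]]
bar far (0.7, 62.3)
bar near (0.7, 22.4)
bar blk near (0.6, 32.4)
a bottom far (0.9, 4.7)
a groove (0.7, 0.9)
a lid far (0.7, -1.0)
a blk far base (0.7, -9.6)
a blk far top (0.5, -5.2)
a lid L (-41.1, -1.0)
a lid R (41.1, -1.1)
pad (-17.3, -6.5)
```

The close wrist view shows why: tin a was tilting about its grip by ~5° (bottom edge at y=4.7, lid at -1.0), so the "contact" was b leaning on the board; b still has ~7 mm to go. All stand upright again. I'll grip bar_tin harder and slide it left, then push a and b low down with shut fingers inside the gap.

```bash
python3 - <<'E'
from h import *; from bench import status
s=status.sense(); print(tool(s,W(-0.7,42.5,76),105.7))
E
```

```text
(array([ 6.99,  0.08, 15.97]), array([-0.002, -0.   , -0.001]))
```

```bash
python3 -m handwheel '{"series":[[[4,0,0,0,0,0,0.9],[7,0,3,0,0,0,0.9],[7,0,8,0,0,0,0.9],[7,0,13,0,0,0,0.9],[7,0,15.5,0,0,0,0.9],[7,0,16,0,0,0,0.9],[7,0,16,0,0,0,0.9],[7,0,16,0,0,0,0.5],[7,0,16,0,0,0,0.5],[7,0,15.9,0,0,0,0.5],[7,0,15.8,0,0,0,0.5],[7,0,15.8,0,0,0,0.5]]]}' 90; python3 -c "
from h import *; from bench import status
s=status.sense();print(tr(s),s['wrist_torque'])"
```

```text
time: 12.22
tool_pos: [555.0, 159.6, 79.8]
tcp_rot: [180.0, 0.0, 105.6]
ft_force: [-0.2, 0.4, 2.1]
finger_gap: 53.8
grip_force: 95.4
('tray xy z', array([-0.08, 42.42, 79.78]), 'F xyz', array([-0.08,  0.45,  2.09]), 'rot', array([179.96,   0.  , 105.64]), 'gap', 53.8, 'grip', 95.4, 't', 12.225) [ 0.06578444 -0.22433899  0.0242425 ]
```

```bash
python3 -m handwheel '{"series":[[[0.1,0,-0.05,0,0,0,0.5],[0.2,0,-0.05,0,0,0,0.5],[0.3,0,-0.05,0,0,0,0.5],[0.4,0,-0.05,0,0,0,0.5],[0.5,0,-0.05,0,0,0,0.5],[0.6,0,-0.05,0,0,0,0.5],[0.7,0,-0.05,0,0,0,0.5],[0.8,0,-0.05,0,0,0,0.5],[0.9,0,-0.05,0,0,0,0.5],[1.0,0,-0.05,0,0,0,0.5],[1.1,0,-0.05,0,0,0,0.5],[1.2,0,-0.05,0,0,0,0.5]]]}'; python3 -c "
from h import *; from bench import status,eyes
s=status.sense();print(tr(s),s['wrist_torque'])
d=eyes.snapshot('wrist'); np.savez('pics/w5.npz',**d)
d=eyes.snapshot('scene'); np.savez('pics/s5.npz',**d);cv2.imwrite('pics/s5.png',cv2.resize(cv2.cvtColor(d['img'],cv2.COLOR_RGB2BGR)[155:225,255:355],None,fx=7,fy=7,interpolation=cv2.INTER_CUBIC))"
```

```text
time: 13.72
tool_pos: [551.5, 171.2, 79.8]
tcp_rot: [-180.0, -0.0, 105.6]
ft_force: [0.3, -2.6, -1.2]
finger_gap: 54.0
grip_force: 95.1
('tray xy z', array([-0.39, 54.52, 79.83]), 'F xyz', array([-0.45, -2.53, -1.19]), 'rot', array([-179.99,   -0.  ,  105.64]), 'gap', 54.0, 'grip', 95.1, 't', 13.725) [-0.34690142 -0.15565261 -0.00518441]
```

View pics/s5.png

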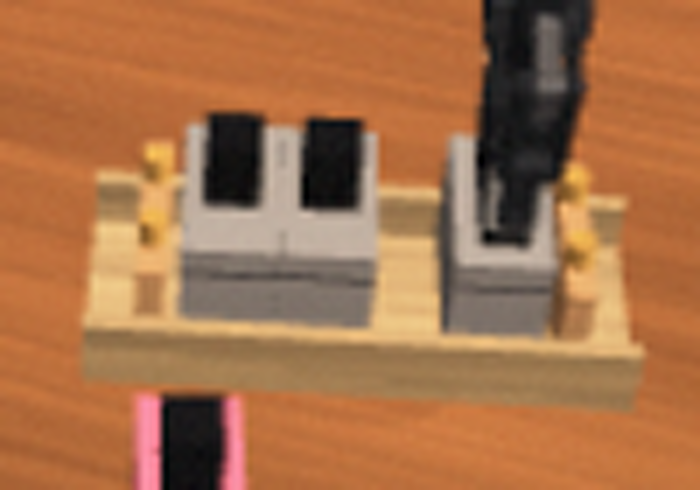

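bar_tin is upright near the left board (lid columns 445–555), gap to a open between columns 375 and 445. Release, lift and check the gap.

```bash
python3 -m handwheel '{"series":[[[-0.05,0,0,0,0,0,0.5],[-0.05,0,0,0,0,0,0.8],[-0.05,0,0,0,0,0,0.9],[-0.05,0,0,0,0,0,0.9],[-0.05,0,-2,0,0,0,0.9],[-0.05,0,-6,0,0,0,0.9],[-1.5,0,-11,0,0,0,0.5],[-3.5,0,-13,0,0,0,0],[-3.5,0,-13,0,0,0,0],[-3.5,0,-13,0,0,0,0]]]}' 30; python3 - <<'E'
from h import *; from bench import status,eyes
s=status.sense();print(tr(s))
d=eyes.snapshot("wrist"); np.savez("pics/w6.npz",**d); g=cv2.cvtColor(d["img"],cv2.COLOR_RGB2GRAY).astype(float)
def prof(x,z,y0,y1):
    ys=np.arange(y0,y1,-1.); p=np.array([px(d,W(x,y,z)) for y in ys],np.float32)
    v=cv2.remap(g.astype(np.float32),p[:,:1],p[:,1:],cv2.INTER_LINEAR).ravel()
    return [(int(y),int(k)) for y,k in zip(ys,v)]
print(prof(33,70,96,-12)); print(prof(0,100,90,30))
E
```

```text
time: 15.08
tool_pos: [560.1, 137.3, 208.4]
tcp_rot: [-179.9, -0.0, 105.6]
ft_force: [0.1, -0.4, -1.6]
finger_gap: 3.4
grip_force: 0.0
('tray xy z', array([ -1.2 ,  19.58, 208.39]), 'F xyz', array([-0.02, -0.4 , -1.59]), 'rot', array([-1.7987e+02, -3.0000e-02,  1.0561e+02]), 'gap', 3.4, 'grip', 0.0, 't', 15.075)
[(96, 233), (95, 233), (94, 232), (93, 227), (92, 224), (91, 223), (90, 223), (89, 223), (88, 222), (87, 222), (86, 223), (85, 223), (84, 223), (83, 224), (82, 225), (81, 224), (80, 227), (79, 227), (78, 227), (77, 220), (76, 190), (75, 188), (74, 224), (73, 225), (72, 223), (71, 223), (70, 223), (69, 223), (68, 223), (67, 223), (66, 223), (65, 223), (64, 224), (63, 223), (62, 223), (61, 223), (60, 223), (59, 224), (58, 224), (57, 224), (56, 224), (55, 224), (54, 224), (53, 223), (52, 223), (51, 223), (50, 223), (49, 224), (48, 224), (47, 224), (46, 224), (45, 223), (44, 222), (43, 223), (42, 222), (41, 222), (40, 222), (39, 223), (38, 223), (37, 222), (36, 222), (35, 224), (34, 231), (33, 233), (32, 234), (31, 234), (30, 234), (29, 234), (28, 234), (27, 233), (26, 231), (25,
[... 333 characters left out ...]
21), (-7, 221), (-8, 221), (-9, 221), (-10, 221), (-11, 221)]
[(90, 222), (89, 222), (88, 222), (87, 223), (86, 222), (85, 222), (84, 222), (83, 221), (82, 230), (81, 230), (80, 231), (79, 230), (78, 204), (77, 160), (76, 224), (75, 224), (74, 223), (73, 222), (72, 222), (71, 222), (70, 222), (69, 226), (68, 216), (67, 115), (66, 58), (65, 67), (64, 73), (63, 75), (62, 74), (61, 74), (60, 74), (59, 73), (58, 74), (57, 74), (56, 74), (55, 74), (54, 73), (53, 73), (52, 73), (51, 71), (50, 73), (49, 73), (48, 73), (47, 72), (46, 66), (45, 96), (44, 192), (43, 228), (42, 221), (41, 221), (40, 228), (39, 228), (38, 227), (37, 228), (36, 227), (35, 227), (34, 227), (33, 226), (32, 226), (31, 226)]
```

Gap is 4 to 34.5 in tray y, bar_tin centre 54.7 (far edge 74.5): no slip this time. Now the shut fingers go down in the middle of the gap.

```bash
python3 -m handwheel '{"series":[[[-0.03,0.07,4,0,0,0,0],[-0.03,0.07,9,0,0,0,0],[-0.03,0.07,12.5,0,0,0,0],[-0.03,0.07,14,0,0,0,0],[-0.03,0.07,15,0,0,0,0],[-0.03,0.07,15,0,0,0,0]]]}'; python3 -c "
from h import *; from bench import status
s=status.sense();print(tr(s),s['wrist_torque'])"
```

```text
time: 15.88
tool_pos: [561.9, 137.5, 60.0]
tcp_rot: [180.0, -0.0, 105.7]
ft_force: [0.7, 0.6, -0.0]
finger_gap: 0.1
grip_force: 0.0
('tray xy z', array([ 0.48, 19.24, 60.04]), 'F xyz', array([ 0.88,  0.42, -0.05]), 'rot', array([180.  ,  -0.  , 105.65]), 'gap', 0.1, 'grip', 0.0, 't', 15.875) [ 0.02447882  0.00181493 -0.00560624]
```

```bash
python3 -m handwheel '{"series":[[[0,0,1.6,0,0,0,0],[0,0,3.2,0,0,0,0],[-0.1,0,3.2,0,0,0,0],[-0.2,0,3.2,0,0,0,0],[-0.3,0,3.2,0,0,0,0],[-0.4,0,3.2,0,0,0,0],[-0.5,0,3.2,0,0,0,0],[-0.6,0,3.2,0,0,0,0],[-0.7,0,3.2,0,0,0,0],[-0.8,0,3.2,0,0,0,0],[-0.85,0,3.2,0,0,0,0],[-0.85,0,3.2,0,0,0,0]]]}'; python3 -c "
from h import *; from bench import status
s=status.sense();print(tr(s),s['wrist_torque'])"
```

```text
time: 17.38
tool_pos: [564.2, 129.3, 28.1]
tcp_rot: [180.0, -0.0, 105.6]
ft_force: [0.4, 5.7, 3.3]
finger_gap: -0.2
grip_force: 0.8
('tray xy z', array([ 0.49, 10.72, 28.07]), 'F xyz', array([1.95, 5.34, 3.34]), 'rot', array([ 1.7998e+02, -1.0000e-02,  1.0564e+02]), 'gap', -0.2, 'grip', 0.8, 't', 17.375) [ 0.67920271  0.15070573 -0.00191881]
```

```bash
python3 -m handwheel '{"series":[[[-0.05,0,0,0,0,0,0],[-0.1,0,0,0,0,0,0],[-0.1,0,0,0,0,0,0]]]}'; python3 -c "
from h import *; from bench import status
s=status.sense();print(tr(s),s['wrist_torque'])"
```

```text
time: 17.75
tool_pos: [564.3, 128.5, 27.9]
tcp_rot: [180.0, -0.0, 105.6]
ft_force: [-1.5, 5.9, 3.7]
finger_gap: -0.2
grip_force: 1.0
('tray xy z', array([ 0.39, 10.02, 27.95]), 'F xyz', array([0.13, 6.08, 3.65]), 'rot', array([ 1.7999e+02, -3.0000e-02,  1.0565e+02]), 'gap', -0.2, 'grip', 1.0, 't', 17.75) [0.89461839 0.18862665 0.07660205]
```

```bash
python3 -m handwheel '{"series":[[[-0.05,0,0,0,0,0,0],[-0.1,0,0,0,0,0,0],[-0.1,0,0,0,0,0,0]]]}'; python3 -c "
from h import *; from bench import status
s=status.sense();print(tr(s),s['wrist_torque'])"
```

```text
time: 18.12
tool_pos: [564.3, 128.5, 28.0]
tcp_rot: [180.0, -0.1, 105.7]
ft_force: [-3.7, 9.1, 3.7]
finger_gap: -0.2
grip_force: 1.4
('tray xy z', array([ 0.38,  9.94, 27.97]), 'F xyz', array([-1.11,  9.79,  3.73]), 'rot', array([ 1.7999e+02, -1.1000e-01,  1.0566e+02]), 'gap', -0.2, 'grip', 1.4, 't', 18.125) [1.48244969 0.28850962 0.00605768]
```

```bash
python3 -m handwheel '{"series":[[[-0.05,0,0,0,0,0,0],[-0.05,0,0,0,0,0,0]]]}'; python3 -c "
from h import *; from bench import status
s=status.sense();print(tr(s),s['wrist_torque'])"
```

```text
time: 18.38
tool_pos: [564.3, 128.4, 28.0]
tcp_rot: [180.0, -0.1, 105.7]
ft_force: [-3.8, 13.3, 4.8]
finger_gap: 0.3
grip_force: 1.6
('tray xy z', array([ 0.41,  9.91, 28.01]), 'F xyz', array([-0.05, 13.8 ,  4.78]), 'rot', array([ 1.7999e+02, -1.4000e-01,  1.0567e+02]), 'gap', 0.3, 'grip', 1.6, 't', 18.375) [1.72544843 0.40475996 0.0227914 ]
```

Real contact now: the row stalls at y = 9.9 (13.8 N at most). Next push bar_tin left, low down.

```bash
python3 -m handwheel '{"series":[[[0.2,0,0,0,0,0,0],[0.8,0,0,0,0,0,0],[1.3,0,0,0,0,0,0],[1.4,0,0,0,0,0,0],[1.5,0,0,0,0,0,0],[1.6,0,0,0,0,0,0],[1.7,0,0,0,0,0,0],[1.8,0,0,0,0,0,0],[1.9,0,0,0,0,0,0],[2.0,0,0,0,0,0,0],[2.05,0,0,0,0,0,0],[2.05,0,0,0,0,0,0]]]}'; python3 -c "
from h import *; from bench import status
s=status.sense();print(tr(s),s['wrist_torque'])"
```

```text
time: 19.88
tool_pos: [559.5, 145.8, 28.0]
tcp_rot: [180.0, 0.1, 105.6]
ft_force: [1.5, -7.3, 1.3]
finger_gap: 0.1
grip_force: 1.5
('tray xy z', array([ 0.44, 27.91, 28.03]), 'F xyz', array([-0.53, -7.41,  1.26]), 'rot', array([1.7999e+02, 7.0000e-02, 1.0564e+02]), 'gap', 0.1, 'grip', 1.5, 't', 19.875) [-0.84337893 -0.27922949 -0.00170167]
```

```bash
python3 -m handwheel '{"series":[[[0.05,0,0,0,0,0,0],[0.1,0,0,0,0,0,0],[0.1,0,0,0,0,0,0]]]}'; python3 -c "
from h import *; from bench import status
s=status.sense();print(tr(s),s['wrist_torque'])"
```

```text
time: 20.25
tool_pos: [559.5, 145.8, 28.1]
tcp_rot: [180.0, 0.1, 105.6]
ft_force: [2.6, -10.3, 1.2]
finger_gap: -0.1
grip_force: 2.3
('tray xy z', array([ 0.44, 27.97, 28.07]), 'F xyz', array([ -0.26, -10.64,   1.15]), 'rot', array([1.7999e+02, 1.4000e-01, 1.0562e+02]), 'gap', -0.1, 'grip', 2.3, 't', 20.25) [-1.4889159  -0.37611212  0.0159564 ]
```

Both boards felt: stalls at 9.92 and 27.97, so the finger is 25 mm wide and the gap 43 mm, centred at y = 18.95 (vision agrees). Now out of the gap and over to the loose tin.

```bash
python3 -m handwheel '{"series":[[[-0.3,0,0,0,0,0,0],[-1.0,0,0,0,0,0,0],[-1.0,0,-4,0,0,0,0],[-1.0,0,-9,0,0,0,0],[-1.0,0,-15,0,0,0,0],[-1.0,0,-19,0,0,0,0.3],[-1.0,0,-20,0,0,0,0.6],[-1.0,0,-20,0,0,0,0.6]]]}'; python3 - <<'E'
from h import *; from bench import status
s=status.sense();print(tr(s)); print(tool(s,[556,-253,230],124))
E
```

```text
time: 21.25
tool_pos: [561.7, 137.9, 227.9]
tcp_rot: [180.0, -0.0, 105.7]
ft_force: [-0.2, 1.0, -0.6]
finger_gap: 51.2
grip_force: 0.0
('tray xy z', array([  0.43,  19.69, 227.87]), 'F xyz', array([ 0.06,  1.07, -0.56]), 'rot', array([ 1.7997e+02, -1.0000e-02,  1.0565e+02]), 'gap', 51.2, 'grip', 0.0, 't', 21.25)
(array([-37.48, -11.09,  -0.23]), array([ 0.001, -0.   , -0.32 ]))
```

```bash
python3 -m handwheel '{"series":[[[-3.5,-1,0,0,0,-0.03,0.6],[-8,-2.4,0,0,0,-0.07,0.6],[-12.7,-3.7,0,0,0,-0.11,0.6],[-17.4,-5.1,0,0,0,-0.15,0.6],[-22,-6.5,0,0,0,-0.19,0.6],[-26.8,-7.9,0,0,0,-0.23,0.6],[-31.5,-9.3,0,0,0,-0.27,0.6],[-35.5,-10.5,0,0,0,-0.31,0.6],[-37.5,-11.1,0,0,0,-0.32,0.6],[-37.5,-11.1,0,0,0,-0.32,0.6],[-37.5,-11.1,0,0,0,-0.32,0.6]]]}'; python3 - <<'E'
from h import *; from bench import status,eyes
s=status.sense();print(tr(s),s["tool_pos"].round(2))
d=eyes.snapshot("wrist"); np.savez("pics/w7.npz",**d)
g=d["img"].max(2)
c0=px(d,[556,-253,90]); print("pred",c0)
im=cv2.cvtColor(d["img"],cv2.COLOR_RGB2BGR); x,y=c0.astype(int); x0,y0=x-75,max(0,y-60); print(x0,y0)
cv2.imwrite("pics/w7.png",cv2.resize(im[y0:y0+120,x0:x0+150],None,fx=5,fy=5,interpolation=cv2.INTER_CUBIC))
E
```

```text
time: 22.62
tool_pos: [555.2, -252.2, 226.0]
tcp_rot: [-179.9, -0.2, 124.0]
ft_force: [-0.2, 0.0, -0.3]
finger_gap: 51.0
grip_force: 0.0
('tray xy z', array([-111.37, -354.07,  226.  ]), 'F xyz', array([-0.18,  0.09, -0.33]), 'rot', array([-1.7995e+02, -1.7000e-01,  1.2397e+02]), 'gap', 51.0, 'grip', 0.0, 't', 22.625) [ 555.2 -252.2  226. ]
pred [254.81474113 184.95812532]
179 124
```

View pics/w7.png

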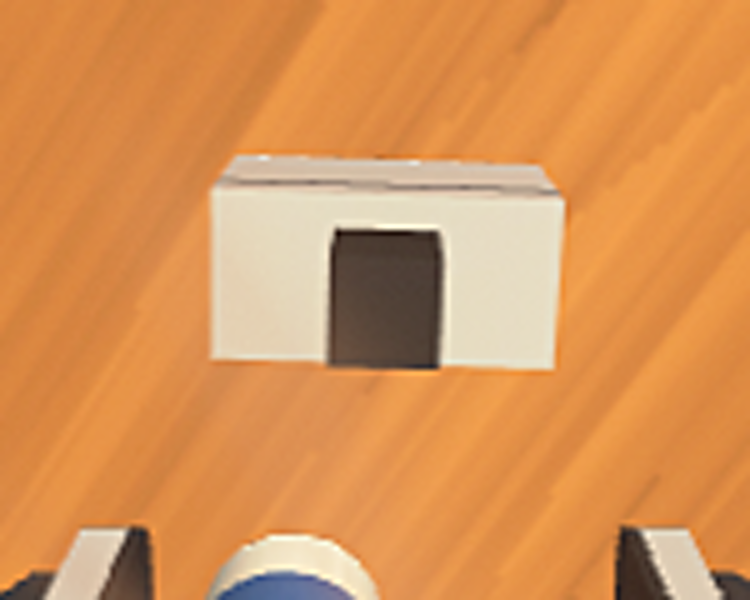

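Loose tin: lid corners at crop (213,187),(565,199),(554,369),(212,359), grip's near edge (328,367)–(440,369); the spray can's cap is at the bottom, ~110 mm away in tool -x.

```bash
python3 - <<'E'
from h import *; from bench import status
d=dict(np.load("pics/w7.npz"))
P=lambda p,z:w(d,((p[0]+.5)/5+178.5,(p[1]+.5)/5+123.5),z)[:2]
fl,fr,nr,nl=[P(p,60) for p in((213,187),(565,199),(554,369),(212,359))]
c=(fl+fr+nr+nl)/4
for u,v in((fl,fr),(nl,nr),(nl,fl),(nr,fr)): q=v-u; print(np.linalg.norm(q).round(1),np.degrees(np.arctan2(q[1],q[0])).round(1))
b1,b2=P((328,367),90),P((440,369),90); q=b2-b1; n=np.array([-q[1],q[0]])/np.linalg.norm(q)
print("lid c",c.round(1),"blk",((b1+b2)/2+12*n).round(1),np.linalg.norm(q).round(1))
yw=np.degrees(np.arctan2(*((fr-fl)+(nr-nl))[::-1])); print("yaw",yw)
s=status.sense(); print(tool(s,[*(c+(b1+b2)/2+12*n)/2,66],yw+90))
E
```

```text
79.9 32.0
80.3 32.2
40.7 121.7
40.3 122.3
lid c [ 557.6 -253.4] blk [ 557.5 -253.7] 23.8
yaw 32.086370087621525
(array([-0.28,  0.09, 16.06]), array([-0.001, -0.002,  0.034]))
```

```bash
python3 -m handwheel '{"series":[[[-0.28,0.09,4,0,0,0.034,0.5],[-0.28,0.09,9,0,0,0.034,0.5],[-0.28,0.09,13,0,0,0.034,0.5],[-0.28,0.09,15,0,0,0.034,0.5],[-0.28,0.09,15.9,0,0,0.034,0.5],[-0.28,0.09,15.9,0,0,0.034,0.5],[-0.28,0.09,15.9,0,0,0.034,0.5]]]}'; python3 - <<'E'
from h import *; from bench import status
s=status.sense();print(tr(s)); print(tool(s,[557.55,-253.55,66],122.1))
E
```

```text
time: 23.55
tool_pos: [559.4, -255.7, 70.9]
tcp_rot: [179.9, 0.2, 122.0]
ft_force: [-0.2, -0.3, 0.4]
finger_gap: 42.6
grip_force: 0.0
('tray xy z', array([-108.27, -358.57,   70.93]), 'F xyz', array([-0.26, -0.2 ,  0.39]), 'rot', array([1.7992e+02, 1.6000e-01, 1.2203e+02]), 'gap', 42.6, 'grip', 0.0, 't', 23.55)
(array([ 0.28, -0.04,  0.49]), array([ 0.001,  0.003, -0.001]))
```

```bash
python3 -m handwheel '{"series":[[[0.28,-0.04,0.3,0,0,0,0.5],[0.28,-0.04,0.45,0,0,0,0.5],[0.28,-0.04,0.45,0,0,0,0.5],[0.28,-0.04,0.45,0,0,0,0.1],[0.28,-0.04,0.45,0,0,0,0.1],[0.28,-0.04,0.4,0,0,0,0.1],[0.28,-0.04,0.35,0,0,0,0.1]]]}' 70; python3 - <<'E'
from h import *; from bench import status
s=status.sense();print(tr(s),s["tool_pos"].round(2)); print(tool(s,[557.55,-253.55,66],122.1))
E
```

```text
time: 24.42
tool_pos: [556.0, -252.7, 64.9]
tcp_rot: [-180.0, -0.0, 122.0]
ft_force: [-0.3, -0.6, -2.9]
finger_gap: 23.3
grip_force: 68.6
('tray xy z', array([-110.72, -354.72,   64.88]), 'F xyz', array([-0.45, -0.53, -2.9 ]), 'rot', array([-1.7998e+02, -5.0000e-02,  1.2203e+02]), 'gap', 23.3, 'grip', 68.6, 't', 24.425) [ 556.   -252.65   64.88]
(array([-0.16,  0.08, -0.11]), array([-0.   , -0.001, -0.001]))
```

Gripped. Lift, then carry the tin over the gap.

```bash
python3 -m handwheel '{"series":[[[0,0,-1.5,0,0,0,0.1],[0,0,-5,0,0,0,0.1],[0,0,-9,0,0,0,0.1],[0,0,-12,0,0,0,0.1],[0,0,-13,0,0,0,0.1],[0,0,-13,0,0,0,0.1]]]}'; python3 - <<'E'
from h import *; from bench import status
s=status.sense();print(tr(s)); print(tool(s,W(-0.6,20.5,195),105.7))
E
```

```text
time: 25.18
tool_pos: [556.6, -253.0, 195.9]
tcp_rot: [180.0, 0.1, 122.0]
ft_force: [0.3, -0.4, -3.5]
finger_gap: 22.8
grip_force: 69.1
('tray xy z', array([-110.28, -355.24,  195.95]), 'F xyz', array([ 0.21, -0.52, -3.5 ]), 'rot', array([1.7997e+02, 6.0000e-02, 1.2203e+02]), 'gap', 22.8, 'grip', 69.1, 't', 25.175)
(array([32.97, 21.09,  0.07]), array([0.001, 0.001, 0.285]))
```

```bash
python3 -m handwheel '{"series":[[[2,1.3,0,0,0,0.02,0.1],[6,3.8,0,0,0,0.05,0.1],[10,6.4,0,0,0,0.09,0.1],[14,9,0,0,0,0.12,0.1],[18,11.5,0,0,0,0.155,0.1],[22,14,0,0,0,0.19,0.1],[26,16.6,0,0,0,0.225,0.1],[29.5,18.9,0,0,0,0.255,0.1],[32,20.5,0,0,0,0.275,0.1],[33,21.1,0,0,0,0.285,0.1],[33,21.1,0,0,0,0.285,0.1],[33,21.1,0,0,0,0.285,0.1]]]}'; python3 - <<'E'
from h import *; from bench import status,eyes
s=status.sense();print(tr(s)); print(tool(s,W(-0.6,20.5,195),105.7))
d=eyes.snapshot("wrist"); np.savez("pics/w8.npz",**d); g=cv2.cvtColor(d["img"],cv2.COLOR_RGB2GRAY).astype(np.float32)
p0=s["tool_pos"]; T=Ro.from_euler("xyz",s["tcp_rot"],degrees=True)
def prof(ty,dz,a,b):  # along tool x at tool y=ty, dz below TCP
    xs=np.arange(a,b,-1.); q=np.array([px(d,p0+T.apply([x,ty,dz])) for x in xs],np.float32)
    return [(int(x),int(k)) for x,k in zip(xs,cv2.remap(g,q[:,:1],q[:,1:],cv2.INTER_LINEAR).ravel())]
for ty in(-32,32): print(ty,prof(ty,4.9,32,4))
print("blk",prof(0,-25.1,34,4))
cv2.imwrite("pics/w8.png",cv2.resize(cv2.cvtColor(d["img"],cv2.COLOR_RGB2BGR),(768,576)))
E
```

```text
time: 26.68
tool_pos: [560.0, 137.6, 194.8]
tcp_rot: [-179.9, 0.0, 105.7]
ft_force: [0.2, -0.7, -3.0]
finger_gap: 22.7
grip_force: 69.1
('tray xy z', array([ -1.26,  19.89, 194.77]), 'F xyz', array([ 0.06, -0.69, -2.95]), 'rot', array([-1.7994e+02,  2.0000e-02,  1.0566e+02]), 'gap', 22.7, 'grip', 69.1, 't', 26.675)
(array([ 0.06,  0.07, -0.02]), array([-0.001,  0.   , -0.001]))
-32 [(32, 158), (31, 155), (30, 154), (29, 165), (28, 206), (27, 206), (26, 203), (25, 205), (24, 211), (23, 132), (22, 221), (21, 210), (20, 206), (19, 204), (18, 224), (17, 224), (16, 224), (15, 224), (14, 224), (13, 224), (12, 224), (11, 224), (10, 224), (9, 224), (8, 224), (7, 224), (6, 223), (5, 223)]
32 [(32, 176), (31, 173), (30, 184), (29, 212), (28, 206), (27, 207), (26, 206), (25, 210), (24, 215), (23, 138), (22, 214), (21, 214), (20, 204), (19, 200), (18, 225), (17, 224), (16, 224), (15, 224), (14, 223), (13, 223), (12, 224), (11, 223), (10, 223), (9, 224), (8, 223), (7, 223), (6, 223), (5, 223)]
blk [(34, 207), (33, 183), (32, 182), (31, 210), (30, 200), (29, 221), (28, 220), (27, 219), (26, 219), (25, 219), (24, 218), (23, 202), (22, 102), (21, 108), (20, 105), (19, 103), (18, 103), (17, 101), (16, 99), (15, 97), (14, 96), (13, 95), (12, 94), (11, 91), (10, 91), (9, 89), (8, 88), (7, 87), (6, 84), (5, 79)]
```

```bash
python3 - <<'E'
from h import *
# control: standing tin in w7, where does the bottom far edge project vs seen (crop rows 157 left / 165 right)
d=dict(np.load("pics/w7.npz")); c=np.array([557.55,-253.55]); a=np.radians(32.1); u=np.array([np.cos(a),np.sin(a)]); n=np.array([-u[1],u[0]])
for z in(60,54,50,4): 
    for ty in(-30,30): print("w7",z,ty,((px(d,[*(c+ty*u+20*n),z])-[178.5,123.5])*5-.5).round(1))
g=cv2.cvtColor(d["img"],cv2.COLOR_RGB2GRAY).astype(np.float32)
def edges(d,o,T,x0,z0,tag):
    g=cv2.cvtColor(d["img"],cv2.COLOR_RGB2GRAY).astype(np.float32)
    for ty in(-30,30):
        q0=px(d,o+T@np.array([x0,ty,z0]))
        rows=np.arange(q0[1]-14,q0[1]+4,.5,dtype=np.float32); v=cv2.remap(g,np.full((len(rows),1),q0[0],np.float32),rows[:,None],cv2.INTER_LINEAR).ravel()
        print(tag,ty,[(round(float(r_-q0[1]),1),int(k)) for r_,k in zip(rows,v)])
Tt=np.column_stack([[*n,0],[*u,0],[0,0,-1]])
edges(d,np.array([*c,0.]),Tt,20,-60,"w7 rel lid far edge")
d=dict(np.load("pics/w8.npz")); p0=np.array([560.0,137.6,194.8]); T=Ro.from_euler("xyz",[-179.94,.02,105.66],degrees=True).as_matrix()
edges(d,p0,T,18.5,4.9,"w8")
for z in(4.9,10.9,60.9): print(z,(px(d,p0+T@np.array([18.5,-30,z]))-px(d,p0+T@np.array([18.5,-30,4.9]))).round(1))
E
```

```text
w7 60 -30 [256.1 190.1]
w7 60 30 [520.4 198.5]
w7 54 -30 [258.4 185.8]
w7 54 30 [518.  194.1]
w7 50 -30 [259.9 183. ]
w7 50 30 [516.3 191.2]
w7 4 -30 [274.8 155.2]
w7 4 30 [500.2 162.5]
w7 rel lid far edge -30 [(-14.0, 162), (-13.5, 164), (-13.0, 165), (-12.5, 166), (-12.0, 167), (-11.5, 167), (-11.0, 167), (-10.5, 167), (-10.0, 167), (-9.5, 167), (-9.0, 165), (-8.5, 163), (-8.0, 161), (-7.5, 165), (-7.0, 187), (-6.5, 202), (-6.0, 196), (-5.5, 192), (-5.0, 190), (-4.5, 189), (-4.0, 191), (-3.5, 194), (-3.0, 196), (-2.5, 191), (-2.0, 159), (-1.5, 143), (-1.0, 173), (-0.5, 198), (-0.0, 211), (0.5, 221), (1.0, 221), (1.5, 220), (2.0, 220), (2.5, 219), (3.0, 218), (3.5, 218)]
w7 rel lid far edge 30 [(-14.0, 167), (-13.5, 166), (-13.0, 166), (-12.5, 166), (-12.0, 165), (-11.5, 164), (-11.0, 164), (-10.5, 164), (-10.0, 163), (-9.5, 162), (-9.0, 160), (-8.5, 159), (-8.0, 160), (-7.5, 163), (-7.0, 175), (-6.5, 193), (-6.0, 199), (-5.5, 198), (-5.0, 197), (-4.5, 195), (-4.0, 196), (-3.5, 199), (-3.0, 190), (-2.5, 174), (-2.0, 169), (-1.5, 171), (-1.0, 181), (-0.5, 197), (0.0, 210), (0.5, 220)
[... 374 characters left out ...]
), (-3.0, 208), (-2.5, 205), (-2.0, 202), (-1.5, 201), (-1.0, 203), (-0.5, 210), (0.0, 219), (0.5, 223), (1.0, 224), (1.5, 225), (2.0, 225), (2.5, 224), (3.0, 224), (3.5, 224)]
w8 30 [(-14.0, 208), (-13.5, 208), (-13.0, 207), (-12.5, 207), (-12.0, 209), (-11.5, 210), (-11.0, 210), (-10.5, 209), (-10.0, 209), (-9.5, 211), (-9.0, 216), (-8.5, 201), (-8.0, 169), (-7.5, 137), (-7.0, 105), (-6.5, 129), (-6.0, 197), (-5.5, 224), (-5.0, 220), (-4.5, 216), (-4.0, 213), (-3.5, 210), (-3.0, 207), (-2.5, 205), (-2.0, 204), (-1.5, 203), (-1.0, 201), (-0.5, 208), (0.0, 221), (0.5, 226), (1.0, 225), (1.5, 224), (2.0, 224), (2.5, 224), (3.0, 224), (3.5, 224)]
4.9 [0. 0.]
10.9 [ 1.9 -3.4]
60.9 [ 13.7 -24.4]
```

```bash
python3 - <<'E'
from h import *
d=dict(np.load("pics/w8.npz")); p0=np.array([560.0,137.6,194.8]); T=Ro.from_euler("xyz",[-179.94,.02,105.66],degrees=True).as_matrix()
for ty in(-26,26):
    q=np.array([px(d,p0+T@np.array([18.5,ty,z])) for z in np.arange(4.9,90,2.)],np.float32)
    for c in range(3):
        print(ty,"RGB"[c],cv2.remap(d["img"][...,c].copy(),q[:,:1],q[:,1:],cv2.INTER_LINEAR).ravel().tolist())
E
```

```text
-26 R [230, 222, 222, 225, 227, 235, 155, 159, 214, 227, 224, 223, 223, 223, 224, 224, 223, 223, 223, 224, 223, 224, 225, 225, 224, 225, 226, 228, 198, 178, 190, 206, 221, 236, 241, 246, 251, 252, 251, 251, 250, 250, 250]
-26 G [218, 199, 199, 205, 208, 213, 136, 136, 191, 205, 201, 200, 199, 198, 199, 200, 199, 198, 197, 197, 199, 199, 199, 199, 198, 199, 201, 204, 167, 138, 147, 163, 177, 193, 203, 213, 223, 227, 226, 225, 225, 225, 225]
-26 B [193, 175, 175, 180, 181, 186, 119, 120, 168, 178, 176, 174, 173, 172, 173, 172, 171, 170, 169, 170, 170, 171, 172, 172, 171, 171, 174, 177, 135, 99, 103, 111, 120, 128, 134, 140, 146, 148, 148, 148, 148, 148, 148]
26 R [233, 220, 222, 226, 231, 240, 137, 153, 217, 229, 226, 226, 225, 224, 225, 223, 223, 224, 226, 226, 223, 225, 226, 226, 225, 226, 225, 223, 240, 255, 255, 255, 254, 253, 253, 253, 253, 253, 253, 253, 253, 253, 253]
26 G [221, 198, 201, 207, 214, 221, 123, 135, 196, 209, 207, 207, 206, 205, 206, 203, 203, 203, 206, 207, 202, 206, 207, 206, 205, 206, 206, 203, 221, 239, 242, 241, 239, 237, 237, 236, 236, 236, 236, 235, 235, 235, 235]
26 B [198, 175, 178, 181, 187, 195, 110, 121, 175, 185, 183, 183, 180, 179, 182, 180, 178, 179, 181, 182, 177, 182, 183, 182, 181, 183, 184, 186, 171, 161, 158, 157, 156, 155, 155, 155, 154, 154, 154, 154, 154, 153, 154]
```

The bottom edge lies exactly under the lid edge, so the tin hangs upright, 1.5 mm toward tool -x of the TCP. Lower to just above the row and correct there.

```bash
python3 -m handwheel '{"series":[[[0.06,0.07,2,0,0,0,0.1],[0.06,0.07,4,0,0,0,0.1],[0.06,0.07,5.2,0,0,0,0.1],[0.06,0.07,5.2,0,0,0,0.1],[0.06,0.07,5.2,0,0,0,0.1]]]}'; python3 - <<'E'
from h import *; from bench import status
s=status.sense();print(tr(s)); print(tool(s,W(-0.6,20.5,75),105.7))
E
```

```text
time: 27.35
tool_pos: [561.0, 139.6, 143.8]
tcp_rot: [180.0, 0.0, 105.7]
ft_force: [-0.4, -0.1, -2.7]
finger_gap: 22.9
grip_force: 69.0
('tray xy z', array([  0.24,  21.54, 143.81]), 'F xyz', array([-0.45,  0.03, -2.68]), 'rot', array([179.97,   0.  , 105.7 ]), 'gap', 22.9, 'grip', 69.0, 't', 27.35)
(array([-0.1 , -0.09,  6.88]), array([0.001, 0.   , 0.   ]))
```

```bash
python3 -m handwheel '{"series":[[[-0.1,-0.09,0.2,0,0,0,0.1],[-0.1,-0.09,0.5,0,0,0,0.1],[-0.1,-0.09,0.8,0,0,0,0.1],[-0.1,-0.09,1.0,0,0,0,0.1],[-0.1,-0.09,1.0,0,0,0,0.1]]]}'; python3 - <<'E'
from h import *; from bench import status
s=status.sense();print(tr(s)); print(tool(s,W(-0.6,20.5,75),105.7))
E
```

```text
time: 27.98
tool_pos: [560.0, 138.3, 133.2]
tcp_rot: [-180.0, -0.0, 105.7]
ft_force: [0.3, -0.6, -2.2]
finger_gap: 22.9
grip_force: 69.2
('tray xy z', array([ -1.06,  20.57, 133.23]), 'F xyz', array([ 0.14, -0.64, -2.2 ]), 'rot', array([-179.99,   -0.  ,  105.7 ]), 'gap', 22.9, 'grip', 69.2, 't', 27.975)
(array([-0.01,  0.05,  5.82]), array([-0., -0.,  0.]))
```

```bash
python3 -m handwheel '{"series":[[[0,0.03,0.2,0,0,0,0.1],[0,0.03,0.4,0,0,0,0.1],[0,0.03,0.6,0,0,0,0.1],[0,0.03,0.8,0,0,0,0.1],[0,0.03,1.0,0,0,0,0.1],[0,0.03,1.0,0,0,0,0.1]]]}'; python3 - <<'E'
from h import *; from bench import status
s=status.sense();print(tr(s)); print(tool(s,W(-0.6,20.5,75),105.7),s["wrist_torque"])
E
```

```text
time: 28.72
tool_pos: [560.2, 138.5, 122.8]
tcp_rot: [-180.0, -0.0, 105.7]
ft_force: [0.6, 1.7, -3.3]
finger_gap: 22.8
grip_force: 69.1
('tray xy z', array([ -0.83,  20.7 , 122.79]), 'F xyz', array([ 1.02,  1.48, -3.34]), 'rot', array([-1.7997e+02, -1.0000e-02,  1.0570e+02]), 'gap', 22.8, 'grip', 69.1, 't', 28.725)
(array([-0.02,  0.03,  4.78]), array([-0., -0.,  0.])) [ 0.36085811 -0.17157115  0.00334069]
```

Inside the gap with only 1.5 N side force. On down to just above the long walls.

```bash
python3 -m handwheel '{"series":[[[0,0.02,0.25,0,0,0,0.1],[0,0.02,0.5,0,0,0,0.1],[0,0.02,0.75,0,0,0,0.1],[0,0.02,1.0,0,0,0,0.1],[0,0.02,1.25,0,0,0,0.1],[0,0.02,1.5,0,0,0,0.1],[0,0.02,1.75,0,0,0,0.1],[0,0.02,2.0,0,0,0,0.1],[0,0.02,2.2,0,0,0,0.1],[0,0.02,2.2,0,0,0,0.1]]]}'; python3 - <<'E'
from h import *; from bench import status
s=status.sense();print(tr(s)); print(tool(s,W(-0.6,20.5,75),105.7),s["wrist_torque"])
E
```

```text
time: 29.98
tool_pos: [560.5, 138.3, 100.9]
tcp_rot: [-180.0, 0.0, 105.7]
ft_force: [2.0, 1.1, -2.8]
finger_gap: 22.8
grip_force: 69.1
('tray xy z', array([ -0.58,  20.41, 100.94]), 'F xyz', array([ 2.2 ,  0.48, -2.82]), 'rot', array([-1.7999e+02,  1.0000e-02,  1.0569e+02]), 'gap', 22.8, 'grip', 69.1, 't', 29.975)
(array([ 0.01, -0.  ,  2.59]), array([-0.,  0., -0.])) [ 0.20014983 -0.37881953 -0.02522082]
```

```bash
python3 -m handwheel '{"series":[[[0,0,0.1,0,0,0,0.1],[0,0,0.2,0,0,0,0.1],[0,0,0.3,0,0,0,0.1],[0,0,0.4,0,0,0,0.1],[0,0,0.5,0,0,0,0.1],[0,0,0.6,0,0,0,0.1],[0,0,0.7,0,0,0,0.1],[0,0,0.7,0,0,0,0.1]]]}'; python3 - <<'E'
from h import *; from bench import status
s=status.sense();print(tr(s)); print(tool(s,W(-0.6,20.5,75),105.7),s["wrist_torque"])
E
```

```text
time: 30.98
tool_pos: [560.5, 138.5, 94.2]
tcp_rot: [-180.0, -0.0, 105.7]
ft_force: [0.7, 2.6, 0.2]
finger_gap: 22.6
grip_force: 69.5
('tray xy z', array([-0.5 , 20.64, 94.18]), 'F xyz', array([1.34, 2.32, 0.17]), 'rot', array([-1.800e+02, -1.000e-02,  1.057e+02]), 'gap', 22.6, 'grip', 69.5, 't', 30.975)
(array([-0.01, -0.01,  1.92]), array([-0., -0., -0.])) [ 0.46201776 -0.16738458 -0.07356828]
```

```bash
python3 -m handwheel '{"series":[[[0,0,0.1,0,0,0,0.1],[0,0,0.2,0,0,0,0.1],[0,0,0.3,0,0,0,0.1],[0,0,0.3,0,0,0,0.1]]]}'; python3 - <<'E'
from h import *; from bench import status
s=status.sense();print(tr(s)); print(tool(s,W(-0.6,20.5,75),105.7),s["wrist_torque"])
E
```

```text
time: 31.48
tool_pos: [560.5, 138.5, 91.1]
tcp_rot: [-180.0, -0.0, 105.7]
ft_force: [0.3, 3.0, -0.5]
finger_gap: 22.3
grip_force: 69.5
('tray xy z', array([-0.59, 20.61, 91.14]), 'F xyz', array([ 1.06,  2.79, -0.5 ]), 'rot', array([-1.7999e+02, -1.0000e-02,  1.0570e+02]), 'gap', 22.3, 'grip', 69.5, 't', 31.475)
(array([-0.01, -0.  ,  1.61]), array([-0., -0., -0.])) [ 0.52949553 -0.02279897  0.04183209]
```

```bash
python3 -m handwheel '{"series":[[[0.02,0,0.15,0,0,0,0.1],[0.04,0,0.3,0,0,0,0.1],[0.04,0,0.45,0,0,0,0.1],[0.04,0,0.6,0,0,0,0.1],[0.04,0,0.75,0,0,0,0.1],[0.04,0,0.9,0,0,0,0.1],[0.04,0,1.05,0,0,0,0.1],[0.04,0,1.2,0,0,0,0.1],[0.04,0,1.25,0,0,0,0.1],[0.04,0,1.3,0,0,0,0.1],[0.04,0,1.35,0,0,0,0.1]]]}'; python3 - <<'E'
from h import *; from bench import status
s=status.sense();print(tr(s)); print(tool(s,W(-0.6,20.5,75),105.7),s["wrist_torque"])
E
```

```text
time: 32.85
tool_pos: [560.3, 138.7, 77.7]
tcp_rot: [-180.0, 0.0, 105.7]
ft_force: [-0.0, -1.1, -0.5]
finger_gap: 22.7
grip_force: 69.5
('tray xy z', array([-0.66, 20.86, 77.66]), 'F xyz', array([-0.32, -1.05, -0.47]), 'rot', array([-1.7998e+02,  1.0000e-02,  1.0570e+02]), 'gap', 22.7, 'grip', 69.5, 't', 32.85)
(array([-0.04,  0.01,  0.27]), array([-0.,  0., -0.])) [-0.22912051 -0.10630117  0.01909589]
```

```bash
python3 -m handwheel '{"series":[[[0,0,0.05,0,0,0,0.1],[0,0,0.1,0,0,0,0.1],[0,0,0.15,0,0,0,0.1],[0,0,0.15,0,0,0,0.1]]]}'; python3 - <<'E'
from h import *; from bench import status
s=status.sense();print(tr(s)); print(tool(s,W(-0.6,20.5,75),105.7),s["wrist_torque"])
E
```

```text
time: 33.35
tool_pos: [560.3, 138.8, 76.2]
tcp_rot: [-180.0, 0.0, 105.7]
ft_force: [-0.2, -1.1, -3.3]
finger_gap: 22.5
grip_force: 69.3
('tray xy z', array([-0.61, 20.93, 76.22]), 'F xyz', array([-0.49, -1.02, -3.3 ]), 'rot', array([-179.98,    0.  ,  105.7 ]), 'gap', 22.5, 'grip', 69.3, 't', 33.35)
(array([-0.04,  0.  ,  0.12]), array([-0.,  0., -0.])) [-0.31359677 -0.10214635 -0.015193  ]
```

```bash
python3 -m handwheel '{"series":[[[-0.03,0,0.05,0,0,0,0.1],[-0.03,0,0.1,0,0,0,0.1],[-0.03,0,0.15,0,0,0,0.1],[-0.03,0,0.15,0,0,0,0.1]]]}'; python3 - <<'E'
from h import *; from bench import status
s=status.sense();print(tr(s),s["wrist_torque"])
E
```

```text
time: 33.85
tool_pos: [560.6, 138.7, 75.0]
tcp_rot: [180.0, -0.0, 105.7]
ft_force: [-0.8, 0.5, 0.1]
finger_gap: 22.8
grip_force: 69.4
('tray xy z', array([-0.34, 20.79, 75.01]), 'F xyz', array([-0.67,  0.7 ,  0.13]), 'rot', array([ 1.7998e+02, -1.0000e-02,  1.0570e+02]), 'gap', 22.8, 'grip', 69.4, 't', 33.85) [-0.01281392  0.09397622 -0.03045874]
```

```bash
python3 -m handwheel '{"series":[[[0,0,0.05,0,0,0,0.1],[0,0,0.1,0,0,0,0.1],[0,0,0.1,0,0,0,0.1]]]}'; python3 - <<'E'
from h import *; from bench import status
s=status.sense();print(tr(s),s["wrist_torque"])
E
```

```text
time: 34.22
tool_pos: [560.7, 138.8, 74.6]
tcp_rot: [180.0, -0.0, 105.7]
ft_force: [-3.1, -0.4, 5.2]
finger_gap: 22.8
grip_force: 70.4
('tray xy z', array([-0.27, 20.8 , 74.59]), 'F xyz', array([-3.05,  0.43,  5.18]), 'rot', array([ 1.7997e+02, -1.0000e-02,  1.0571e+02]), 'gap', 22.8, 'grip', 70.4, 't', 34.225) [0.01788619 0.59866846 0.03940489]
```

On the floor (Fz +5 N at TCP z 74.6, as expected). Ease, release, lift.

```bash
python3 -m handwheel '{"series":[[[0,0,-0.06,0,0,0,0.1],[0,0,-0.06,0,0,0,0.35],[0,0,-0.06,0,0,0,0.5],[0,0,-0.06,0,0,0,0.5],[0,0,-0.06,0,0,0,0.5],[0,0,-1,0,0,0,0.5],[0,0,-4,0,0,0,0.5],[0,0,-9,0,0,0,0.7],[0,0,-14,0,0,0,0.9],[0,0,-17,0,0,0,0.9],[0,0,-17,0,0,0,0.9],[0,0,-17,0,0,0,0.9]]]}' 30; python3 - <<'E'
from h import *; from bench import status,eyes
s=status.sense();print(tr(s))
d=eyes.snapshot("wrist"); np.savez("pics/w9.npz",**d)
a=cv2.cvtColor(d["img"],cv2.COLOR_RGB2BGR)
q=px(d,W(0,0,60)).astype(int); print(q)
cw=cv2.resize(a[max(0,q[1]-120):q[1]+95,q[0]-75:q[0]+75],(400,573),interpolation=cv2.INTER_CUBIC)
d=eyes.snapshot("scene"); b=cv2.cvtColor(d["img"],cv2.COLOR_RGB2BGR)
cs=cv2.resize(b[150:240,255:355],(400,360),interpolation=cv2.INTER_CUBIC); cs=cv2.copyMakeBorder(cs,0,213,0,0,cv2.BORDER_CONSTANT)
cv2.imwrite("pics/w9.png",np.hstack([cw,cs]))
E
```

```text
time: 35.72
tool_pos: [560.3, 138.5, 243.4]
tcp_rot: [-180.0, -0.0, 105.7]
ft_force: [-0.1, 0.9, -1.2]
finger_gap: 77.0
grip_force: 0.0
('tray xy z', array([ -0.79,  20.65, 243.43]), 'F xyz', array([ 0.12,  0.87, -1.2 ]), 'rot', array([-179.97,   -0.  ,  105.7 ]), 'gap', 77.0, 'grip', 0.0, 't', 35.725)
[255 190]
```

View pics/w9.png

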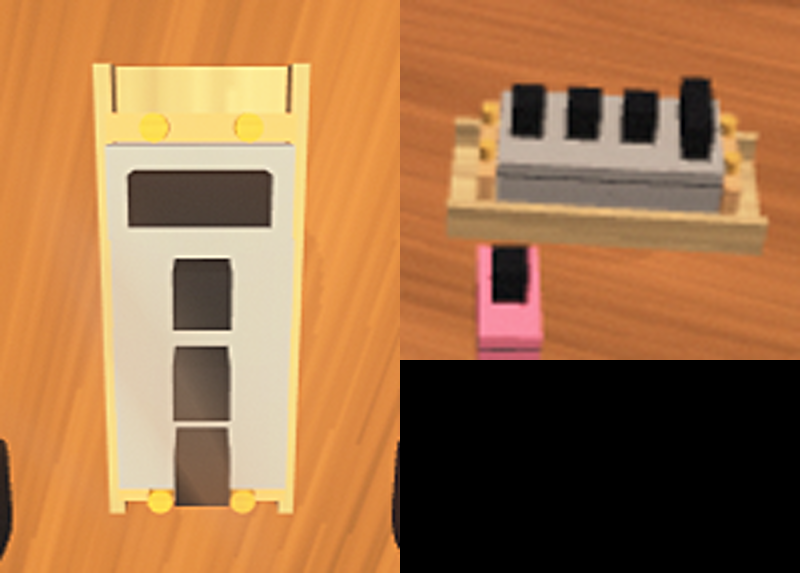

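The picture shows all four tins upright, level and in line: bar grip at (200,198), loose tin at (202,294), a at (202,383), b at (202,466), with the gripper clear. Handing in.

```bash
python3 -c "
from bench import r
print(r.hand_in())"
```

```text
the job is handed in; nothing more can be done
None
```

The loose tin now stands in the tray directly to the right of the bar-grip tin, fully down and lined up with the row; I handed the job in at about 36 s. On the first slide the two plain tins leaned about 5° and settled back upright, so I pushed them low down instead; the highest push force I read was 13.8 N.

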